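# Chock a row of tea tins in the labelling jig and lock it with the cam

## Robot

A 7-joint arm with a two-finger parallel gripper is mounted at the origin on the work surface. World frame = base frame: x ahead of the robot, y to its left, z up, the work surface at z = 0. Lengths are in m, angles in rad, forces in N, time in s.
With the tool pointing down it reaches from about 0.4 to 0.85 m from the base axis. Payload 4.5 kg.
Tool frame: the origin (TCP) lies midway between the tips of the shut fingers; the grasp point (between the pads) lies 19 mm behind it; z points along the fingers, y is the direction in which the jaws open and shut (so a half turn about z gives the same grasp; the last joint's range is limited). The gripper opens to 88 mm and grips with 3 to 60 N. Pads are 18 mm wide; open, the fingers measure 123 mm over their backs; the gripper's body (75 mm by 187 mm) begins 45 mm behind the grasp point.
Start: joints at [1.27, 0.689, -0.195, 1.565, 0.157, 0.902, -0.215], TCP at [0.205, -0.59, 0.239] pointing down, gripper open.
Joint ranges: [-3.01, 3.01], [-0.46, 2.08], [-1.47, 1.51], [0.13, 2.56], [-1, 4.14], [0.04, 2.09], [-2.66, 2.66]. Speed limits (rad/s): [2.57, 2.57, 3.14, 3.14, 3.14, 3.14, 3.14].

## Interface

Orientations are given as a unit quaternion [x, y, z, w].
In Python, from plant import r, viewer gives the robot as it stands.
- The arm moves only by the tool play_rows, never from a script. Its argument "commands" is a list of rows, each an object with "delta_rot": the turn, a rotation vector about the tool's x, y, z normalised to -1 to 1, where 1 is pi rad, a list of three; "travel": the shift along the tool's x, y, z normalised to -1 to 1, where 1 is 15 cm, a list of three; "gripper": the opening, from -1 (shut) to 1 (fully open). In form: [{"delta_rot": [wx, wy, wz], "travel": [x, y, z], "gripper": gripper}, ...]. A call has 1 to 12 rows; each row is the pose to reach, as a shift and turn from the pose commanded when the call began, along the tool's axes at that moment, turning the shorter way round; what a row does not reach only later rows make up. A row lasts 1/8 s, in which the tool goes at most 62.5 mm and 10.7 degrees, less where a joint would pass 70% of its speed; a pose out of reach is approached as far as the arm can. A call with a number of a shift or a turn outside -1 to 1 is refused whole. A call with a gripper value outside its range is refused whole. The fingers move at their own pace and stop on an object; "force" is the grip in N (left out, the last holds). Time passes only in rows, so rows that repeat a pose let the fingers close. It gives the time, the measured TCP pose, the force and the opening at its end, in the units of the state.
- r.get_state(): the state, without advancing time (a new reading comes with each control period).
- viewer.snapshot(name): name is "scene" or "top" or "wrist"; returns a dict with "color" (420x560x3 uint8, red, green, blue), "z_map" (420x560 float32, m along the optical axis (not along the pixel's ray), 0 where there is no reading), "fx", "fy", "cx", "cy" (pixels), "distortion" ([k1, k2, p1, p2, k3] as OpenCV has them; the pictures are not rectified), "origin" and "attitude" of the camera in the world. Camera axes: x right, y up, looking along -z (the intrinsics and any distortion apply to the point x, -y, -z); pixel columns grow to the right and rows downward; lengths in m; the calibration is good to about 2 mm. A picture is of the moment at which its call begins.
- r.finish_job(): hands the job in, once; it reports no verdict.
Trained networks look in the newest picture that a camera, given by its name, has taken for a name from the list of things; names that differ only in an ending like _2 or _b are one class to them, and where a whole thing is asked for, a point or a joint stands for the part that bears it (a point fixed in the world has none). Each returns a list of dicts, best first, with "conf" (0 to 1); they miss things now and then, are a little off and sometimes report something else, mostly with a low value. They report only what shows in the picture. A call takes as long as a camera call.
- viewer.outline_of(camera, label): "pixels" (420x560 bool, what is visible of it) and "at" ([column, row] in pixels, amid what is visible of it).
- viewer.pinpoint(camera, label): "at" ([column, row] in pixels: a listed point, or the origin of a listed thing).
The state is a dict: "clock": time; "q": joint angles; "qd": joint speeds; "joint_torque": joint torques, N m; "tool_pos": TCP position; "eef_rot": TCP orientation; "contact_force": force on the tool from outside, world axes, zero at the start; "moment": the same for the moment, N m; "opening": opening from 0.0 (shut) to 1.0 (fully open).
Only numpy, scipy, OpenCV 4.12 (cv2) and the standard library are available. Lean on these libraries where they do the work, as an engineer would, in place of code of your own. Each camera call takes 0.05 s, during which the arm holds its last target. There are 200 camera calls.

## Task

Get the tins in the carton ready for labelling in the jig: back the cam right off, lay every tin on its side in the bed, side by side in one row against the end stop, and close the row with the one chock whose length fits, wedge nose towards the tins. Then turn the cam until its lobe bears firmly on the chock, so that the whole row is held tight against the sprung stop and nothing can roll. Leave the other two chocks out of the jig, and do not disturb the caddy or the calculator.

Things in the scene. Friction and masses are not known exactly. Their poses are not given: they have to be found in the camera images.
- jig: labelling jig fixed to the counter: plywood board 128 (x) by 310 (y), 12 mm thick, bed for tins lying in a row along y, axes along x. Origin amid its underside at counter level. Bed at z 12. Lips 8 mm high on both long edges, 108 apart inside. Stop face at y 135, cam axis at y -112.1. A tight row with its fitting chock (short for 4 tins, middle 3, long 2) puts the chock's tail at y -84.1 mm
- stop: the jig's end stop: an upright aluminium plate 100 mm wide, its top 32 mm above the bed, on two sprung guide pins; unloaded it has the jig's origin and axes and its face looks to -y at y = 135 mm. It stands firm up to 3 N, then gives at about 1.5 N per mm, up to 7 mm towards +y, and springs back when let go
- cam (a joint): angle of the eccentric cam, 0 to 2.2 rad, growing counter-clockwise from above. Its wooden lobe, a disc of radius 28 mm, 12 mm off the axis, z 15 to 33, reaches 28 - 12 cos(angle) mm towards the stop: 16 at 0 (backed right off). There a row with its fitting chock has 12 mm of play; the lobe meets the tail at 1.6 and bears firmly by 1.9. Turns with 0.08 N m and stays where left
- cam_axis (a point): on the cam's upright axis, 86 mm above the counter: middle of the black wing handle, the place to grip. The handle is a bar 12 thick, 56 long, from 68 to 100 mm above the counter, on a stem 18 thick. The bar lies along the jig's x at cam angle 0 and turns with the cam; this point's own axes stay those of the jig
- carton: shallow cardboard carton, fixed, in which the tins come: inside 150 mm (x) by 440 mm (y), floor 5 mm and rims 34 mm above the counter; origin under its centre
- tin1: full round metal tin, diameter 44, length 60 mm, about 0.18 kg, lying on its side in the carton; origin at its centre, x along its axis (lid at +x; either way round will do); y and z turn as it rolls. Rolls easily. Can be taken end to end (60 mm)
- tin2: full round metal tin, diameter 44, length 60 mm, about 0.18 kg, lying on its side in the carton; origin at its centre, x along its axis (lid at +x; either way round will do); y and z turn as it rolls. Rolls easily. Can be taken end to end (60 mm)
- tin3: full round metal tin, diameter 44, length 60 mm, about 0.18 kg, lying on its side in the carton; origin at its centre, x along its axis (lid at +x; either way round will do); y and z turn as it rolls. Rolls easily. Can be taken end to end (60 mm)
- tin4: full round metal tin, diameter 44, length 60 mm, about 0.18 kg, lying on its side in the carton; origin at its centre, x along its axis (lid at +x; either way round will do); y and z turn as it rolls. Rolls easily. Can be taken end to end (60 mm)
- chock_short: short wooden chock, 46 mm long, for four tins, 0.20 kg; origin amid its underside, y to the wedge nose, z up. Base 96 wide, 18 high; along its middle a grip ridge 44 wide, top at 45, y -17 to 13. Nose: 44 wide face leaning back 8 degrees, its toe at y 23, z 0; it reaches under the tin: against a tin the toe is 19.1 mm short of the tin's axis. Flat upright tail at y -23 mm
- chock_mid: middle wooden chock, 90 mm long, for three tins, 0.30 kg; origin amid its underside, y to the wedge nose, z up. Base 96 wide, 18 high; along its middle a grip ridge 44 wide, top at 45, y -39 to 35. Nose: 44 wide face leaning back 8 degrees, its toe at y 45, z 0; it reaches under the tin: against a tin the toe is 19.1 mm short of the tin's axis. Flat upright tail at y -45 mm
- chock_long: long wooden chock, 134 mm long, for two tins, 0.39 kg; origin amid its underside, y to the wedge nose, z up. Base 96 wide, 18 high; along its middle a grip ridge 44 wide, top at 45, y -61 to 57. Nose: 44 wide face leaning back 8 degrees, its toe at y 67, z 0; it reaches under the tin: against a tin the toe is 19.1 mm short of the tin's axis. Flat upright tail at y -67 mm
- chock_short_nose (a point): toe of the wedge nose of chock_short, on its underside
- chock_mid_nose (a point): toe of the wedge nose of chock_mid, on its underside
- chock_long_nose (a point): toe of the wedge nose of chock_long, on its underside
- tea_caddy: bystander: round green caddy, 74 mm diameter, 80 mm high, origin under its centre
- calculator: bystander: flat black calculator with red keys, 150 x 105 x 18 mm, origin under its centre

How it is judged:
By the outcome, as a careful person would: the job done as asked, in the order asked, and still so for the second after the job is handed in, with the robot touching nothing.
Of tin1, tin2, tin3, tin4 only 2 to 4 are there at a start; the rules pass over those that are not, and their reading is None.
At some moment in a run one of tin1, tin2, tin3, tin4, chock_short, chock_mid, chock_long may be knocked a few centimetres aside while the robot is not near it.
It also fails if it takes over 210 s, if anything falls off the work surface, if the arm or the gripper's body presses on something with over 40 N, if the wrist force passes 120 N, or if a joint passes its speed limit or range.

## Working session

There is one attempt and no reset: what is moved stays moved. The work goes in short steps, Python scripts to look and compute and a tool call to move; the robot and the scene stay as the last step left them, time stands still between calls to the robot, and variables do not carry over. Pictures are saved under pics/ and viewed, about 12 in all and at most 16, crops included, and the job is handed in when it is done.

Besides the shell and the picture viewer there is one more tool, called after "Request:" as name([rows], argument=value, ...), one row to a line, values as JSON. play_rows: Moves the arm, as the interface text tells. Its arguments: {"type":"object","properties":{"commands":{"type":"array","items":{"type":"object","properties":{"delta_rot":{"type":"array","items":{"type":"number","minimum":-1,"maximum":1}},"travel":{"type":"array","items":{"type":"number","minimum":-1,"maximum":1}},"gripper":{"type":"number"}}}},"force":{"type":"number"}},"required":["commands"]}

```bash
mkdir -p pics; ls; cat > h.py <<'E'
import numpy as np, cv2
from plant import r, viewer
from scipy.spatial.transform import Rotation as R
def att(s):
    a=np.array(s["attitude"],float)
    return a if a.shape==(3,3) else R.from_quat(a).as_matrix()
def K(s): return np.array([[s["fx"],0,s["cx"]],[0,s["fy"],s["cy"]],[0,0,1.]]), np.array(s["distortion"],float)
def ray(s,px):
    k,d=K(s); u=cv2.undistortPoints(np.array(px,float).reshape(-1,1,2),k,d).reshape(-1,2)
    v=np.c_[u[:,0],-u[:,1],-np.ones(len(u))]
    return v@att(s).T
def at_z(s,px,z):
    v=ray(s,px); o=np.array(s["origin"]); return o+v*((z-o[2])/v[:,2])[:,None]
def pts(s,mask):
    rr,cc=np.nonzero(mask&(s["z_map"]>0)); v=ray(s,np.c_[cc,rr]); return np.array(s["origin"])+v*s["z_map"][rr,cc][:,None]
def save(s,n): cv2.imwrite("pics/"+n,cv2.cvtColor(s["color"],cv2.COLOR_RGB2BGR))
E
python3 - <<'E'
from h import *
st=r.get_state(); print(st)
for c in ["top","scene","wrist"]:
    s=viewer.snapshot(c); save(s,c+"0.png"); print(c,s["origin"],s["attitude"],s["fx"],s["distortion"])
    if c=="wrist": continue
    for n in ["jig","stop","cam_axis","carton","tin1","chock_short","chock_mid","chock_long","chock_short_nose","chock_mid_nose","chock_long_nose","tea_caddy","calculator"]:
        for d in viewer.pinpoint(c,n)[:5 if n=="tin1" else 2]:
            print(c,n,round(d["conf"],2),np.round(d["at"]), np.round(at_z(s,[d["at"]],{"cam_axis":.086,"tin1":.027}.get(n,0))[0],3))
E
```

```text
pics
{'clock': 0.0, 'q': array([ 1.26979822,  0.69002263, -0.19449763,  1.56634139,  0.15730601,
        0.90244714, -0.21507686]), 'qd': array([ 0.00162207,  0.00013063,  0.00042673, -0.00069164,  0.0002512 ,
        0.0007054 , -0.00113915]), 'joint_torque': array([-2.48631040e-04, -5.27561617e+01, -1.26695249e+00, -1.53429848e+01,
       -5.26419317e-02,  6.55436539e-03,  1.76691692e-04]), 'tool_pos': array([ 0.2051041 , -0.58973051,  0.23788618]), 'eef_rot': array([ 9.86012863e-01,  1.66666728e-01, -2.19023320e-04, -8.87120104e-04]), 'contact_force': array([-0.8655279 , -0.16671199, -0.18735252]), 'moment': array([ 0.0332472 , -0.03742033, -0.01814316]), 'opening': 0.9984052272538801}
top [ 0.51034787 -0.06553462  1.25867342] [-0.02702744  0.0279188   0.71003402 -0.70309441] 449.0691067820914 [-0.07652301  0.          0.          0.          0.        ]
top jig 0.78 [183. 225.] [0.552 0.213 0.   ]
top stop 0.72 [280. 180.] [ 0.675 -0.061  0.   ]
top cam_axis 0.57 [215. 223.] [0.553 0.112 0.086]
top cam_axis 0.4 [303. 140.] [ 0.773 -0.122  0.086]
top carton 0.56 [344. 255.] [ 0.46
[... 1201 characters left out ...]
 0.   ]
scene chock_short 0.52 [408. 248.] [0.566 0.204 0.   ]
scene chock_mid 0.83 [285. 255.] [ 0.625 -0.06   0.   ]
scene chock_long 0.65 [231. 253.] [ 0.631 -0.175  0.   ]
scene chock_short_nose 0.93 [172. 252.] [ 0.644 -0.298  0.   ]
scene chock_mid_nose 0.56 [153. 192.] [ 0.421 -0.417  0.   ]
scene chock_long_nose 0.62 [219. 272.] [ 0.691 -0.187  0.   ]
scene tea_caddy 0.78 [436. 308.] [0.737 0.229 0.   ]
scene tea_caddy 0.5 [281. 272.] [ 0.675 -0.063  0.   ]
scene calculator 0.67 [243. 312.] [ 0.789 -0.124  0.   ]
wrist [ 0.2763578  -0.56350493  0.38393109] [-0.12134544  0.0858665  -0.57308723  0.80589904] 341.8484292617629 [-0.02604545  0.          0.          0.          0.        ]
```

```bash
python3 -c "
import cv2
a=cv2.imread('pics/top0.png')[90:330,100:480]; cv2.imwrite('pics/top0c.png',cv2.resize(a,(760,480),interpolation=2))
a=cv2.imread('pics/scene0.png')[130:370,100:500]; cv2.imwrite('pics/scene0c.png',cv2.resize(a,(800,480),interpolation=2))"
```

```text
(no output)
```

View pics/top0c.png

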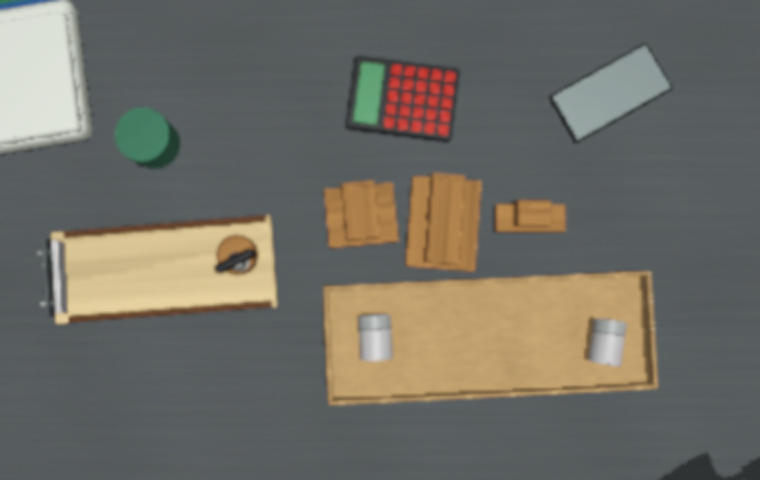

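View pics/scene0c.png

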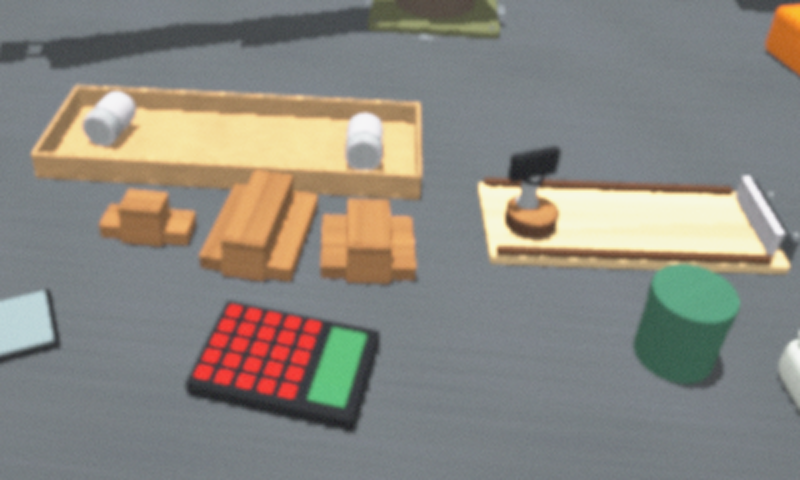

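The views show two tins in the carton, at crop (375,337) and (607,341) in the top picture. So the long chock, in the middle of the three at (445,222), is the one that fits. The cam handle is turned away from the jig's x. Next I measure the poses.

```bash
cat >> h.py <<'E'
def allpts(s):
    m=s["z_map"]>0; return pts(s,m), np.argwhere(m)
def rect(P2):
    (c,(w,h),a)=cv2.minAreaRect((np.array(P2)*1000).astype(np.float32)); 
    if w<h: w,h,a=h,w,a-90
    return np.round(c,1),round(w,1),round(h,1),round((a+90)%180-90,1)   # long axis angle from world x, deg
E
python3 - <<'E'
from h import *
S={c:viewer.snapshot(c) for c in ["top","scene"]}
for c,s in S.items():
    P,_=allpts(s)
    def sub(x0,x1,y0,y1,z0,z1):
        return P[(P[:,0]>x0)&(P[:,0]<x1)&(P[:,1]>y0)&(P[:,1]<y1)&(P[:,2]>z0)&(P[:,2]<z1)]
    print(c,"counter z",np.median(sub(.3,.9,-.5,.4,-.02,.005)[:,2]))
    b=sub(.45,.65,.03,.38,.008,.2); print(" jig",rect(b[:,:2]),"bed z",np.median(sub(.53,.57,.18,.3,-.02,.05)[:,2]))
    h=sub(.5,.6,.05,.16,.07,.13); print(" handle",len(h),rect(h[:,:2]),h[:,2].max(), np.degrees(np.arctan2(*np.linalg.svd((h-h.mean(0))[:,:2],full_matrices=False)[2][0][::-1])))
    for nm,y0,y1 in [("tinA",-.14,-.03),("tinB",-.45,-.34)]:
        t=sub(.39,.52,y0,y1,.028,.2); t=t[t[:,2]>np.percentile(t[:,2],20)]; print(" ",nm,len(t),rect(t[:,:2]),np.percentile(t[:,2],95))
    for nm,y0,y1 in [("short",-.36,-.25),("long",-.24,-.13),("mid",-.12,.0)]:
        t=sub(.54,.71,y0,y1,.007,.2); u=t[t[:,2]>.035]; print(" ",nm,rect(t[:,:2]),"ridge",rect(u[:,:2]),np.median(u[:,2]))
    for n in ["tin1","chock_long","chock_long_nose","cam_axis"]:
        f=viewer.pinpoint(c,n); print(n,[(round(d["conf"],2),np.round(at_z(s,[d["at"]],{"cam_axis":.086,"tin1":.027}.get(n,0))[0][:2],3)) for d in f])
E
```

```text
top counter z -0.00019548009158398827
 jig (array([542. , 221.4]), 321.2, 153.3, -85.9) bed z 0.011774520496495633
 handle 120 (array([562.4, 104.4]), 54.6, 22.7, -50.2) 0.10592581492376096 -64.2260730939196
  tinA 286 (array([458.9, -78. ]), 60.4, 38.1, 2.8) 0.051344811906682
  tinB 285 (array([ 448.2, -394.4]), 60.4, 41.0, -9.9) 0.05067795308779623
  short (array([ 609.2, -298.7]), 128.6, 87.1, 59.7) ridge (array([ 623.5, -294.6]), 43.0, 30.5, 90.0) 0.0440223900737583
  long (array([ 622.6, -175.1]), 141.0, 93.4, -4.7) ridge (array([ 619.1, -175.7]), 121.8, 44.2, -5.5) 0.04410478652133876
  mid (array([608.9, -61.4]), 146.3, 99.8, 6.5) ridge (array([631.5, -60.4]), 77.6, 43.9, 5.1) 0.04434021225105145
tin1 [(0.67, array([ 0.452, -0.078])), (0.57, array([ 0.442, -0.391])), (0.53, array([ 0.684, -0.175]))]
chock_long [(0.7, array([ 0.623, -0.173]))]
chock_long_nose [(0.87, array([ 0.686, -0.183])), (0.54, array([ 0.454, -0.234]))]
cam_axis [(0.74, array([0.557, 0.113])), (0.62, array([ 0.615, -0.281]))]
scene counter z 0.000391412749933151
 jig (array([555.6, 219.2]), 322.5, 132.7, -
[... 173 characters left out ...]
.5) 0.05051650993517027
  tinB 279 (array([ 437. , -412.2]), 93.9, 71.9, 1.2) 0.0510616023450262
  short (array([ 594.1, -304.9]), 114.6, 102.9, 3.6) ridge (array([ 593.3, -308.1]), 105.4, 61.1, -0.8) 0.04507834360348173
  long (array([ 620.5, -179. ]), 134.2, 96.5, -5.0) ridge (array([ 620.8, -178.5]), 126.5, 44.9, -5.5) 0.04565290756598728
  mid (array([632.4, -63.4]), 96.2, 90.5, -84.8) ridge (array([633.2, -63.6]), 80.8, 43.9, 5.4) 0.04539528404255477
tin1 [(0.79, array([ 0.443, -0.402])), (0.63, array([ 0.481, -0.084])), (0.35, array([ 0.814, -0.117]))]
chock_long [(0.91, array([ 0.622, -0.179]))]
chock_long_nose [(0.93, array([ 0.688, -0.187]))]
cam_axis [(0.82, array([0.553, 0.104]))]
```

Request:
play_rows([
  {"delta_rot": [0,0,0],"travel": [0.933,-0.905,0],"gripper": 1},
  {"delta_rot": [0,0,0],"travel": [0.933,-0.905,0],"gripper": 1},
  {"delta_rot": [0,0,0],"travel": [0.933,-0.905,0],"gripper": 1},
  {"delta_rot": [0,0,0],"travel": [0.933,-0.905,0],"gripper": 1},
  {"delta_rot": [0,0,0],"travel": [0.933,-0.905,0],"gripper": 1},
])

```text
clock: 2.58
tool_pos: [0.2932, -0.4164, 0.239]
eef_rot: [0.986, 0.167, -0.0, 0.001]
contact_force: [-0.3, 0.4, -0.3]
opening: 0.999
```

```bash
cat >> h.py <<'E'
def tool():
    st=r.get_state(); M=R.from_quat(st["eef_rot"]).as_matrix(); return np.array(st["tool_pos"]),M,st
def go(x,y,z,ydeg,base=None):
    """print travel / delta_rot units from measured pose (or base=(pos,ydeg), tool upright)"""
    p,M,st=tool()
    if base is not None: p,M=np.array(base[0]),down(base[1])
    G=down(ydeg); d=M.T@(np.array([x,y,z])-p)/.15
    rv=R.from_matrix(M.T@G).as_rotvec()/np.pi
    print("travel",np.round(d,3),"rot",np.round(rv,4),"rows>=",int(np.ceil(max(np.linalg.norm(d)*.15/.0625,np.linalg.norm(rv)*180/10.7))))
def down(ydeg):
    a=np.radians(ydeg); y=np.array([np.cos(a),np.sin(a),0]); z=np.array([0,0,-1.]); return np.c_[np.cross(y,z),y,z]
def ydeg(): 
    M=tool()[1]; return np.degrees(np.arctan2(M[1,1],M[0,1]))
E
python3 -c "
from h import *
p,M,st=tool();print(p,ydeg(),st['q'],st['qd'].round(3),st['clock']); go(.555,.107,.2,25)"
```

```text
[ 0.29316717 -0.41644536  0.23902529] -70.76569583036881 [ 0.9847246   0.53923076 -0.18451685  1.91075676  0.14706261  0.70361808
 -0.5215723 ] [ 0.033  0.013  0.029 -0.023  0.004  0.001  0.005] 2.575
travel [ 2.798 -2.72   0.257] rot [ 2.00e-04  3.00e-04 -5.32e-01] rows>= 10
```

Request:
play_rows([
  {"delta_rot": [0,0,0],"travel": [0.933,-0.907,0],"gripper": 1},
  {"delta_rot": [0,0,0],"travel": [0.933,-0.907,0],"gripper": 1},
  {"delta_rot": [0,0,0],"travel": [0.933,-0.907,0],"gripper": 1},
  {"delta_rot": [0,0,0],"travel": [0.933,-0.907,0],"gripper": 1},
  {"delta_rot": [0,0,0],"travel": [0.933,-0.907,0],"gripper": 1},
])

```text
clock: 3.2
tool_pos: [0.3804, -0.2433, 0.2387]
eef_rot: [0.986, 0.166, -0.0, 0.001]
contact_force: [-0.5, 0.5, 0.5]
opening: 1.005
```

Request:
play_rows([
  {"delta_rot": [0,0,0],"travel": [0.933,-0.907,0],"gripper": 1},
  {"delta_rot": [0,0,0],"travel": [0.933,-0.907,0],"gripper": 1},
  {"delta_rot": [0,0,0],"travel": [0.933,-0.907,0],"gripper": 1},
  {"delta_rot": [0,0,0],"travel": [0.933,-0.907,0],"gripper": 1},
  {"delta_rot": [0,0,0],"travel": [0.933,-0.907,0],"gripper": 1},
])

```text
clock: 3.82
tool_pos: [0.4678, -0.0697, 0.2385]
eef_rot: [0.986, 0.165, -0.0, 0.001]
contact_force: [0.9, -0.6, -1.0]
opening: 1.002
```

Request:
play_rows([
  {"delta_rot": [0,0,-0.532],"travel": [0.933,-0.907,0.257],"gripper": 1},
  {"delta_rot": [0,0,-0.532],"travel": [0.933,-0.907,0.257],"gripper": 1},
  {"delta_rot": [0,0,-0.532],"travel": [0.933,-0.907,0.257],"gripper": 1},
  {"delta_rot": [0,0,-0.532],"travel": [0.933,-0.907,0.257],"gripper": 1},
  {"delta_rot": [0,0,-0.532],"travel": [0.933,-0.907,0.257],"gripper": 1},
  {"delta_rot": [0,0,-0.532],"travel": [0.933,-0.907,0.257],"gripper": 1},
  {"delta_rot": [0,0,-0.532],"travel": [0.933,-0.907,0.257],"gripper": 1},
  {"delta_rot": [0,0,-0.532],"travel": [0.933,-0.907,0.257],"gripper": 1},
  {"delta_rot": [0,0,-0.532],"travel": [0.933,-0.907,0.257],"gripper": 1},
  {"delta_rot": [0,0,-0.532],"travel": [0.933,-0.907,0.257],"gripper": 1},
  {"delta_rot": [0,0,-0.532],"travel": [0.933,-0.907,0.257],"gripper": 1},
])

```text
clock: 5.2
tool_pos: [0.5556, 0.1049, 0.1999]
eef_rot: [0.54, 0.841, -0.001, 0.0]
contact_force: [0.2, -0.0, 0.5]
opening: 0.999
```

```bash
python3 - <<'E'
from h import *
p,M,st=tool();print(p,ydeg(),st['q'])
s=viewer.snapshot("wrist"); save(s,"w1.png")
P,_=allpts(s); h=P[(P[:,2]>.07)&(P[:,2]<.115)&(np.hypot(P[:,0]-.557,P[:,1]-.107)<.05)]
t=h[h[:,2]>.095]; print(len(h),len(t),rect(h[:,:2]),rect(t[:,:2]),np.median(t[:,2]))
print([(d["conf"],d["at"],at_z(s,[d["at"]],.086)) for d in viewer.pinpoint("wrist","cam_axis")])
b=P[(P[:,2]>.008)&(P[:,2]<.03)]; print(b.min(0),b.max(0))
go(.557,.107,.2,25)
E
```

```text
[0.55559525 0.10485422 0.19990216] 24.591325936885482 [ 0.0699555   0.71225161 -0.58154507  1.77688     0.51951782  0.81131403
 -0.33802678]
1200 1042 (array([559.4, 106.6]), 55.0, 22.7, -56.7) (array([560. , 106.8]), 54.6, 11.9, -63.8) 0.09859246363723691
[(0.82, [290.6, 212.5], array([[0.56172229, 0.10299083, 0.086     ]]))]
[ 0.3661544  -0.20830985  0.00800008] [0.84843607 0.31010442 0.02999985]
travel [0.001 0.011 0.001] rot [-0.0001  0.0003 -0.0013] rows>= 1
```

View pics/w1.png

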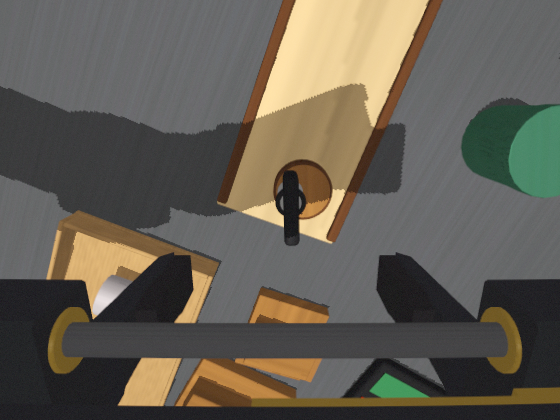

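```bash
python3 - <<'E'
from h import *
s=viewer.snapshot("wrist")
a=at_z(s,[(222,203),(290,0),(333,242),(441,0)],.02); print(a)
for i,j in ((0,1),(2,3)): d=a[j]-a[i]; print(np.degrees(np.arctan2(d[1],d[0])))
d=a[2]-a[0]; print(np.degrees(np.arctan2(d[1],d[0])),np.linalg.norm(d), (a[0]+a[2])/2)
go(.5605,.1068,.067,26.2)
E
```

```text
[[0.50567245 0.0662809  0.02      ]
 [0.49145649 0.25611483 0.02      ]
 [0.6245319  0.07524563 0.02      ]
 [0.60742115 0.31053164 0.02      ]]
94.28267352336856
94.15940971972778
4.313249326028354 0.11919705116717505 [0.56510217 0.07076327 0.02      ]
travel [-0.013  0.031  0.888] rot [-0.      0.0002 -0.0077] rows>= 3
```

Request:
play_rows([
  {"delta_rot": [0,0,-0.0077],"travel": [-0.013,0.031,0.3],"gripper": 1},
  {"delta_rot": [0,0,-0.0077],"travel": [-0.013,0.031,0.6],"gripper": 1},
  {"delta_rot": [0,0,-0.0077],"travel": [-0.013,0.031,0.8],"gripper": 1},
  {"delta_rot": [0,0,-0.0077],"travel": [-0.013,0.031,0.888],"gripper": 1},
  {"delta_rot": [0,0,-0.0077],"travel": [-0.013,0.031,0.888],"gripper": -1},
  {"delta_rot": [0,0,-0.0077],"travel": [-0.013,0.031,0.888],"gripper": -1},
  {"delta_rot": [0,0,-0.0077],"travel": [-0.013,0.031,0.888],"gripper": -1},
  {"delta_rot": [0,0,-0.0077],"travel": [-0.013,0.031,0.888],"gripper": -1},
  {"delta_rot": [0,0,-0.0077],"travel": [-0.013,0.031,0.888],"gripper": -1},
  {"delta_rot": [0,0,-0.0077],"travel": [-0.013,0.031,0.888],"gripper": -1},
], force=15)

```text
clock: 6.6
tool_pos: [0.5605, 0.1075, 0.0671]
eef_rot: [0.528, 0.85, 0.0, 0.0]
contact_force: [-0.4, 0.9, -0.1]
opening: 0.344
```

Request:
play_rows([
  {"delta_rot": [0,0,0],"travel": [0,0,0],"gripper": -1},
  {"delta_rot": [0,0,0],"travel": [0,0,0],"gripper": -1},
  {"delta_rot": [0,0,0],"travel": [0,0,0],"gripper": -1},
  {"delta_rot": [0,0,0],"travel": [0,0,0],"gripper": -1},
])

```text
clock: 7.1
tool_pos: [0.5599, 0.1072, 0.0669]
eef_rot: [0.527, 0.85, -0.001, -0.0]
contact_force: [-2.2, -0.4, 1.8]
opening: 0.19
```

```bash
python3 -c "
from h import *
p,M,st=tool();print(p,ydeg(),st['contact_force'],st['opening'],st['q'])"
```

```text
[0.55990476 0.10723609 0.06688107] 26.329766873599926 [-2.18048458 -0.44486118  1.80142446] 0.19034638622647698 [-0.0161454   0.90331637 -0.44143635  1.84640689  0.69444055  0.55263166
 -0.45821716]
```

Request:
play_rows([
  {"delta_rot": [0,0,0],"travel": [0,0,0],"gripper": -1},
  {"delta_rot": [0,0,0],"travel": [0,0,0],"gripper": -1},
])

```text
clock: 7.35
tool_pos: [0.5599, 0.1072, 0.0669]
eef_rot: [0.528, 0.85, -0.001, -0.0]
contact_force: [-3.3, -2.4, 2.7]
opening: 0.186
```

Request:
play_rows([
  {"delta_rot": [0,0,0.03],"travel": [0,0,0],"gripper": -1},
  {"delta_rot": [0,0,0.07],"travel": [0,0,0],"gripper": -1},
  {"delta_rot": [0,0,0.11],"travel": [0,0,0],"gripper": -1},
  {"delta_rot": [0,0,0.15],"travel": [0,0,0],"gripper": -1},
  {"delta_rot": [0,0,0.19],"travel": [0,0,0],"gripper": -1},
  {"delta_rot": [0,0,0.23],"travel": [0,0,0],"gripper": -1},
  {"delta_rot": [0,0,0.27],"travel": [0,0,0],"gripper": -1},
  {"delta_rot": [0,0,0.31],"travel": [0,0,0],"gripper": -1},
  {"delta_rot": [0,0,0.31],"travel": [0,0,0],"gripper": -1},
])

```text
clock: 8.48
tool_pos: [0.5625, 0.1072, 0.067]
eef_rot: [0.863, 0.504, 0.002, 0.001]
contact_force: [3.4, -2.8, -3.4]
opening: 0.188
```

```bash
python3 -c "
from h import *
p,M,st=tool();print(p,ydeg(),st['contact_force'],st['moment'],st['opening'],st['q'])"
```

```text
[0.56252114 0.1071835  0.06701942] -29.409106945595152 [ 3.37048813 -2.75942214 -3.41205802] [-0.4825328  -0.81103683  0.00149738] 0.1877303456473086 [-0.1537902   0.87580112 -0.19899872  1.85095254  0.36244433  0.44659271
 -1.12448114]
```

Request:
play_rows([
  {"delta_rot": [0,0,0.03],"travel": [0,0,0],"gripper": -1},
  {"delta_rot": [0,0,0.07],"travel": [0,0,0],"gripper": -1},
  {"delta_rot": [0,0,0.11],"travel": [0,0,0],"gripper": -1},
  {"delta_rot": [0,0,0.15],"travel": [0,0,0],"gripper": -1},
  {"delta_rot": [0,0,0.19],"travel": [0,0,0],"gripper": -1},
  {"delta_rot": [0,0,0.23],"travel": [0,0,0],"gripper": -1},
  {"delta_rot": [0,0,0.27],"travel": [0,0,0],"gripper": -1},
  {"delta_rot": [0,0,0.3],"travel": [0,0,0],"gripper": -1},
  {"delta_rot": [0,0,0.32],"travel": [0,0,0],"gripper": -1},
  {"delta_rot": [0,0,0.32],"travel": [0,0,0],"gripper": -1},
])

```text
clock: 9.72
tool_pos: [0.5639, 0.1049, 0.0671]
eef_rot: [1.0, 0.026, 0.003, 0.001]
contact_force: [5.9, -6.5, -5.9]
opening: 0.191
```

```bash
python3 -c "
from h import *
p,M,st=tool();print(p,ydeg(),st['contact_force'],st['moment'],st['opening'],st['q'])"
```

```text
[0.56390873 0.10492011 0.06705396] -87.06077585763146 [ 5.92355931 -6.45287529 -5.85813448] [-1.35030909 -1.2421442  -0.00778962] 0.190625625440792 [-0.28343678  0.87375973  0.02884343  1.85745099 -0.04553675  0.40534768
 -1.74266708]
```

Request:
play_rows([
  {"delta_rot": [0,0,0],"travel": [0,0,0],"gripper": 1},
  {"delta_rot": [0,0,0],"travel": [0,0,0],"gripper": 1},
  {"delta_rot": [0,0,0],"travel": [0,0,0],"gripper": 1},
  {"delta_rot": [0,0,0],"travel": [0,0,-0.2],"gripper": 1},
  {"delta_rot": [0,0,0],"travel": [0,0,-0.6],"gripper": 1},
  {"delta_rot": [0,0,0],"travel": [0,0,-0.9],"gripper": 1},
  {"delta_rot": [0,0,0],"travel": [0,0,-0.9],"gripper": 1},
])

```text
clock: 10.6
tool_pos: [0.5626, 0.1084, 0.2055]
eef_rot: [1.0, 0.026, 0.004, -0.001]
contact_force: [-0.1, -0.6, -0.3]
opening: 0.959
```

```bash
python3 - <<'E'
from h import *
p,M,st=tool();print(p,ydeg(),st['q'])
s=viewer.snapshot("wrist"); save(s,"w2.png")
P,_=allpts(s); t=P[(P[:,2]>.09)&(P[:,2]<.115)&(np.hypot(P[:,0]-.557,P[:,1]-.107)<.05)]
print(len(t),rect(t[:,:2]),np.median(t[:,2]), np.degrees(np.arctan2(*np.linalg.svd((t-t.mean(0))[:,:2],full_matrices=False)[2][0][::-1])))
s=viewer.snapshot("top");P,_=allpts(s)
for nm,y0,y1 in [("tinA",-.14,-.03),("tinB",-.45,-.34)]:
    t=P[(P[:,0]>.39)&(P[:,0]<.52)&(P[:,1]>y0)&(P[:,1]<y1)&(P[:,2]>.036)]; print(nm,len(t),rect(t[:,:2]),t[:,2].max())
E
```

```text
[0.56255754 0.10841902 0.20549388] -87.01533297703374 [-0.29798447  0.65777854  0.04584347  1.77690335 -0.04375405  0.70025513
 -1.74715518]
1051 (array([561.2, 106.3]), 54.9, 11.8, 3.5) 0.09854467400346523 -176.06962707713936
tinA 324 (array([458.9, -78.2]), 59.3, 40.7, -0.5) 0.05464301739372335
tinB 317 (array([ 448.2, -395.5]), 60.8, 41.4, -7.6) 0.056035146966779026
```

View pics/w2.png

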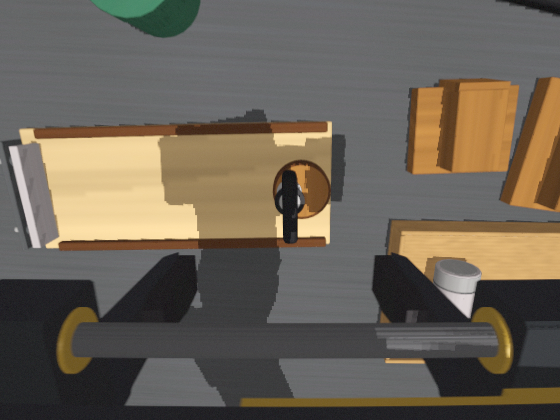

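```bash
python3 - <<'E'
from h import *
s=viewer.snapshot("wrist")
a=at_z(s,[(33,132),(327,127),(60,244),(327,242)],.02); print(a.round(4)) 
b=at_z(s,[(46,150),(55,238)],.012); print(b.round(4))
J=np.array([.553,.2183]);th=np.radians(4.2);Rj=np.array([[np.cos(th),-np.sin(th)],[np.sin(th),np.cos(th)]])
print("in jig",((a[:,:2]-J)@Rj).round(4),((b[:,:2]-J)@Rj).round(4))
P,_=allpts(s);q=(P[:,:2]-J)@Rj
m=(P[:,2]>.03)&(P[:,2]<.055)&(abs(q[:,0])<.06)&(q[:,1]>.11)&(q[:,1]<.17); print("stop top", q[m].min(0),np.percentile(q[m],[5,50,95],axis=0).round(4), np.median(P[m,2]))
go(.459,-.078,.16,0)
E
```

```text
[[0.5993 0.3506 0.02  ]
 [0.6173 0.0728 0.02  ]
 [0.485  0.3406 0.02  ]
 [0.502  0.0626 0.02  ]]
[[0.5815 0.346  0.012 ]
 [0.488  0.3505 0.012 ]]
in jig [[ 0.0559  0.1286]
 [ 0.0534 -0.1499]
 [-0.0589  0.1269]
 [-0.0622 -0.1516]] [[ 0.0377  0.1253]
 [-0.0552  0.1366]]
stop top [-0.05429453  0.1327288 ] [[-0.0465  0.1339]
 [-0.0004  0.1379]
 [ 0.0441  0.1574]] 0.03672581869640992
travel [-0.732  1.201  0.275] rot [-0.0005  0.0006 -0.4835] rows>= 9
```

Request:
play_rows([
  {"delta_rot": [0,0,0],"travel": [-0.366,0.6,0],"gripper": 1},
  {"delta_rot": [0,0,0],"travel": [-0.366,0.6,0],"gripper": 1},
  {"delta_rot": [0,0,0],"travel": [-0.366,0.6,0],"gripper": 1},
])

```text
clock: 11.12
tool_pos: [0.507, 0.0109, 0.2004]
eef_rot: [1.0, 0.023, -0.003, 0.001]
contact_force: [-0.2, 1.5, -0.1]
opening: 0.998
```

Request:
play_rows([
  {"delta_rot": [0,0,-0.4835],"travel": [-0.366,0.6,0.275],"gripper": 1},
  {"delta_rot": [0,0,-0.4835],"travel": [-0.366,0.6,0.275],"gripper": 1},
  {"delta_rot": [0,0,-0.4835],"travel": [-0.366,0.6,0.275],"gripper": 1},
  {"delta_rot": [0,0,-0.4835],"travel": [-0.366,0.6,0.275],"gripper": 1},
  {"delta_rot": [0,0,-0.4835],"travel": [-0.366,0.6,0.275],"gripper": 1},
  {"delta_rot": [0,0,-0.4835],"travel": [-0.366,0.6,0.275],"gripper": 1},
  {"delta_rot": [0,0,-0.4835],"travel": [-0.366,0.6,0.275],"gripper": 1},
  {"delta_rot": [0,0,-0.4835],"travel": [-0.366,0.6,0.275],"gripper": 1},
  {"delta_rot": [0,0,-0.4835],"travel": [-0.366,0.6,0.275],"gripper": 1},
  {"delta_rot": [0,0,-0.4835],"travel": [-0.366,0.6,0.275],"gripper": 1},
])

```text
clock: 12.38
tool_pos: [0.46, -0.0772, 0.1602]
eef_rot: [0.708, 0.706, 0.0, -0.001]
contact_force: [0.1, 0.4, -0.1]
opening: 1.001
```

```bash
cat >> h.py <<'E'
def tinfit(s,c,rad=.06):
    P,_=allpts(s); m=(np.hypot(P[:,0]-c[0],P[:,1]-c[1])<rad)&(P[:,2]>.035)&(P[:,2]<.07); t=P[m]
    print("tin",m.sum(),rect(t[:,:2]),"top",np.percentile(t[:,2],95).round(4)); k=t[t[:,2]>np.percentile(t[:,2],95)-.004]
    print("crest",rect(k[:,:2]))
E
python3 - <<'E'
from h import *
p,M,st=tool();print(p,ydeg(),st['q'],st['clock'])
s=viewer.snapshot("wrist"); save(s,"w3.png"); tinfit(s,(.459,-.078))
P,_=allpts(s); w=P[(P[:,2]>.026)&(P[:,2]<.037)&(P[:,1]>-.1)&(P[:,1]<-.05)]
print("walls",np.sort(w[:,0])[::max(1,len(w)//30)].round(3))
E
```

```text
[ 0.45998589 -0.07721558  0.1601612 ] -0.16211339642353115 [ 0.32640772  0.64679626 -0.40783463  2.10205961  0.52777253  0.49261335
 -0.48313038] 12.375
tin 3518 (array([456.9, -77. ]), 60.5, 41.2, 2.6) top 0.0485
crest (array([456.7, -76.6]), 59.6, 27.2, 1.3)
walls [0.368 0.37  0.371 0.371 0.372 0.373 0.373 0.374 0.374 0.429 0.434 0.44
 0.447 0.452 0.459 0.465 0.472 0.478 0.485 0.524 0.524 0.525 0.526 0.526
 0.527 0.528 0.589 0.59  0.591 0.592 0.592]
```

View pics/w3.png

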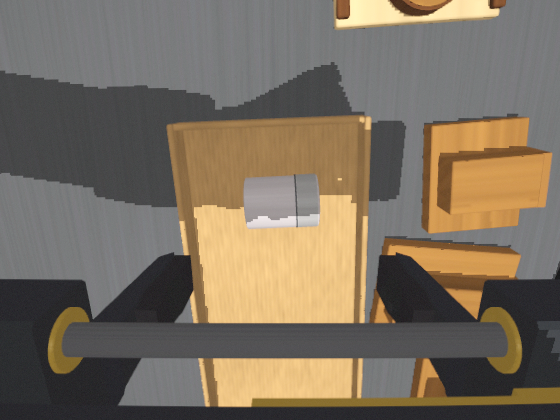

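```bash
python3 -c "
from h import *
go(.457,-.077,.017,2)"
```

```text
travel [ 0.002 -0.019  0.955] rot [-0.0002 -0.0002 -0.0119] rows>= 3
```

Request:
play_rows([
  {"delta_rot": [0,0,-0.012],"travel": [0.002,-0.019,0.3],"gripper": 0.8},
  {"delta_rot": [0,0,-0.012],"travel": [0.002,-0.019,0.6],"gripper": 0.8},
  {"delta_rot": [0,0,-0.012],"travel": [0.002,-0.019,0.85],"gripper": 0.8},
  {"delta_rot": [0,0,-0.012],"travel": [0.002,-0.019,0.955],"gripper": 0.8},
  {"delta_rot": [0,0,-0.012],"travel": [0.002,-0.019,0.955],"gripper": -1},
  {"delta_rot": [0,0,-0.012],"travel": [0.002,-0.019,0.955],"gripper": -1},
  {"delta_rot": [0,0,-0.012],"travel": [0.002,-0.019,0.955],"gripper": -1},
  {"delta_rot": [0,0,-0.012],"travel": [0.002,-0.019,0.955],"gripper": -1},
  {"delta_rot": [0,0,-0.012],"travel": [0.002,-0.019,0.955],"gripper": -1},
  {"delta_rot": [0,0,-0.012],"travel": [0.002,-0.019,0.955],"gripper": -1},
], force=20)

```text
clock: 13.68
tool_pos: [0.4575, -0.0777, 0.018]
eef_rot: [0.694, 0.72, 0.0, 0.001]
contact_force: [0.7, -1.2, 6.3]
opening: 0.682
```

Request:
play_rows([
  {"delta_rot": [0,0,0],"travel": [0,0,-0.4],"gripper": -1},
  {"delta_rot": [0,0,0],"travel": [0,0,-0.95],"gripper": -1},
  {"delta_rot": [0,0,0],"travel": [0,0,-0.95],"gripper": -1},
  {"delta_rot": [0,0,0],"travel": [0,0,-0.95],"gripper": -1},
])

```text
clock: 14.18
tool_pos: [0.4577, -0.078, 0.161]
eef_rot: [0.694, 0.72, 0.001, 0.001]
contact_force: [0.4, -0.4, -2.5]
opening: 0.679
```

```bash
cat >> h.py <<'E'
J=np.array([.5525,.2183]);th=np.radians(4.2);Rj=np.array([[np.cos(th),-np.sin(th)],[np.sin(th),np.cos(th)]])
def j2w(x,y): return J+Rj@np.array([x,y])
E
python3 -c "
from h import *
p,M,st=tool();print(p,ydeg(),st['opening']);w=j2w(0,.111);print(w);go(*w,.16,4.2)"
```

```text
[ 0.45765984 -0.07804658  0.16104692] 2.0527448966547603 0.6788910856989394
[0.54437056 0.32900191]
travel [2.691 0.675 0.008] rot [ 0.0009  0.0002 -0.0119] rows>= 7
```

Three calls of (0.897, 0.225), the last with the turn.

Request:
play_rows([
  {"delta_rot": [0,0,0],"travel": [0.45,0.113,0],"gripper": -1},
  {"delta_rot": [0,0,0],"travel": [0.8,0.2,0],"gripper": -1},
  {"delta_rot": [0,0,0],"travel": [0.897,0.225,0],"gripper": -1},
])

```text
clock: 14.55
tool_pos: [0.4859, 0.0635, 0.1587]
eef_rot: [0.691, 0.723, 0.001, -0.001]
contact_force: [0.2, -1.2, -1.8]
opening: 0.68
```

Request:
play_rows([
  {"delta_rot": [0,0,0],"travel": [0.45,0.113,0],"gripper": -1},
  {"delta_rot": [0,0,0],"travel": [0.8,0.2,0],"gripper": -1},
  {"delta_rot": [0,0,0],"travel": [0.897,0.225,0],"gripper": -1},
])

```text
clock: 14.92
tool_pos: [0.514, 0.1987, 0.1586]
eef_rot: [0.692, 0.722, 0.001, -0.001]
contact_force: [0.6, -0.0, -2.2]
opening: 0.679
```

Request:
play_rows([
  {"delta_rot": [0,0,-0.012],"travel": [0.4,0.1,0],"gripper": -1},
  {"delta_rot": [0,0,-0.012],"travel": [0.75,0.18,0],"gripper": -1},
  {"delta_rot": [0,0,-0.012],"travel": [0.897,0.225,0],"gripper": -1},
  {"delta_rot": [0,0,-0.012],"travel": [0.897,0.225,0],"gripper": -1},
])

```text
clock: 15.42
tool_pos: [0.5425, 0.3298, 0.158]
eef_rot: [0.68, 0.734, -0.001, -0.0]
contact_force: [-0.5, -1.2, -1.8]
opening: 0.681
```

```bash
python3 - <<'E'
from h import *
p,M,st=tool();print(p,ydeg(),st['opening'],st['q'])
s=viewer.snapshot("wrist"); save(s,"w4.png")
P,_=allpts(s);q=(P[:,:2]-J)@Rj
m=(P[:,2]>.03)&(P[:,2]<.05)&(abs(q[:,0])<.06)&(q[:,1]>.115)&(q[:,1]<.17);print("stop",m.sum(),np.percentile(q[m],[2,10,50,95],axis=0).round(4))
for y in (-.02,.03,.06): 
    m=(P[:,2]>.016)&(P[:,2]<.025)&(abs(abs(q[:,0])-.06)<.02)&(abs(q[:,1]-y)<.02); print("lips",np.percentile(q[m&(q[:,0]<0),0],[2,98]).round(4),np.percentile(q[m&(q[:,0]>0),0],[2,98]).round(4))
w=j2w(0,.111); go(*w,.026,4.2)
E
```

```text
[0.54252351 0.32982765 0.15798849] 4.380963690214572 0.6812493394503484 [-0.3701144   0.83172864 -0.46546236  1.59567362  0.46667843  0.8297052
 -0.94867275]
stop 3269 [[-0.049   0.1353]
 [-0.0397  0.1369]
 [-0.0008  0.1431]
 [ 0.0453  0.1599]]Traceback (most recent call last):
  File "<stdin>", line 7, in <module>
    return _quantile_unchecked(
        a, q, axis, out, overwrite_input, method, keepdims, weights)
    return _ureduce(a,
                    func=_quantile_ureduce_func,
    ...<5 lines>...
                    overwrite_input=overwrite_input,
                    method=method)
    r = func(a, **kwargs)
    result = _quantile(arr,
                       quantiles=q,
    ...<2 lines>...
                       out=out,
                       weights=wgt)
    slices_having_nans = np.isnan(arr[-1, ...])
                                  ~~~^^^^^^^^^
IndexError: index -1 is out of bounds for axis 0 with size 0
```

View pics/w4.png

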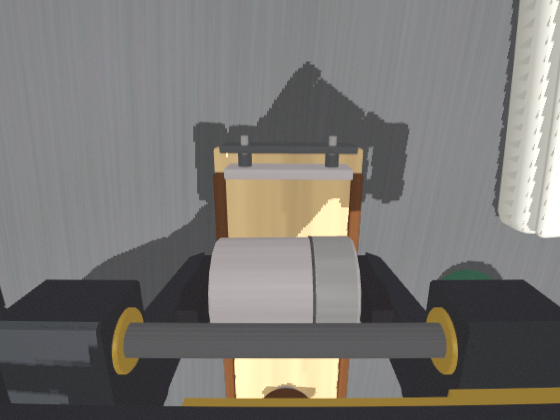

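Request:
play_rows([
  {"delta_rot": [0,0,0],"travel": [-0.006,0.012,0.35],"gripper": -1},
  {"delta_rot": [0,0,0],"travel": [-0.006,0.012,0.65],"gripper": -1},
  {"delta_rot": [0,0,0],"travel": [-0.006,0.012,0.8],"gripper": -1},
  {"delta_rot": [0,0,0],"travel": [-0.006,0.012,0.86],"gripper": -1},
  {"delta_rot": [0,0,0],"travel": [-0.006,0.012,0.883],"gripper": -1},
  {"delta_rot": [0,0,0],"travel": [-0.006,0.012,0.883],"gripper": -1},
])

```text
clock: 16.23
tool_pos: [0.5458, 0.3286, 0.0283]
eef_rot: [0.68, 0.733, 0.0, 0.0]
contact_force: [-0.1, 0.5, -1.7]
opening: 0.681
```

Request:
play_rows([
  {"delta_rot": [0,0,0],"travel": [0,0,0.01],"gripper": -1},
  {"delta_rot": [0,0,0],"travel": [0,0,0.02],"gripper": -1},
  {"delta_rot": [0,0,0],"travel": [0,0,0.02],"gripper": -1},
])

```text
clock: 16.6
tool_pos: [0.5456, 0.329, 0.0252]
eef_rot: [0.68, 0.733, 0.0, 0.0]
contact_force: [-0.5, 0.2, 1.7]
opening: 0.678
```

Request:
play_rows([
  {"delta_rot": [0,0,0],"travel": [0,0,0],"gripper": 0.45},
  {"delta_rot": [0,0,0],"travel": [0,0,0],"gripper": 0.6},
  {"delta_rot": [0,0,0],"travel": [0,0,0],"gripper": 0.7},
  {"delta_rot": [0,0,0],"travel": [0,0,-0.2],"gripper": 0.8},
  {"delta_rot": [0,0,0],"travel": [0,0,-0.5],"gripper": 0.8},
  {"delta_rot": [0,0,0],"travel": [0,0,-0.9],"gripper": 0.8},
  {"delta_rot": [0,0,0],"travel": [0,0,-0.9],"gripper": 0.8},
])

```text
clock: 17.48
tool_pos: [0.5477, 0.3313, 0.1645]
eef_rot: [0.68, 0.733, 0.005, 0.001]
contact_force: [-0.4, 0.5, -1.2]
opening: 0.901
```

```bash
cat >> h.py <<'E'
def jigfit(s,y0,y1,z0,z1,xw=.05):
    P,_=allpts(s);q=(P[:,:2]-J)@Rj; m=(abs(q[:,0])<xw)&(q[:,1]>y0)&(q[:,1]<y1)&(P[:,2]>z0)&(P[:,2]<z1)
    print("jig obj",m.sum(),rect(q[m]) if m.sum()>5 else None, P[m,2].max() if m.any() else None); return q[m],P[m,2]
E
python3 - <<'E'
from h import *
p,M,st=tool();print(p,ydeg(),st['opening'],st['clock'])
s=viewer.snapshot("wrist"); jigfit(s,.03,.132,.04,.07)
s=viewer.snapshot("top"); jigfit(s,-.07,.132,.04,.07)
tinfit(s,(.448,-.395))
P,_=allpts(s)
for nm,y0,y1 in [("short",-.36,-.25),("long",-.24,-.13),("mid",-.12,.0)]:
    t=P[(P[:,0]>.54)&(P[:,0]<.71)&(P[:,1]>y0)&(P[:,1]<y1)&(P[:,2]>.035)]; print(nm,rect(t[:,:2]))
go(.448,-.395,.16,-8)
E
```

```text
[0.54769232 0.33128047 0.16450083] 4.250888947836114 0.9010373862790866 17.475
jig obj 3639 (array([  0.5, 111.1]), 60.3, 41.6, -0.3) 0.057362040175822804
jig obj 349 (array([  2.7, 108.2]), 61.5, 45.9, -0.4) 0.06323958833790755
tin 326 (array([ 447.9, -396. ]), 60.6, 41.9, -9.9) top 0.0498
crest (array([ 447.9, -396. ]), 59.6, 29.9, -9.4)
short (array([ 623.7, -294.7]), 43.7, 30.4, 89.1)
long (array([ 619. , -175.7]), 121.8, 44.4, -5.5)
mid (array([631.4, -60.5]), 77.9, 43.8, 5.1)
travel [-4.762e+00 -1.006e+00 -2.000e-03] rot [0.0002 0.     0.0682] rows>= 12
```

Request:
play_rows([
  {"delta_rot": [0,0,0],"travel": [-0.952,-0.201,0],"gripper": 0.8},
  {"delta_rot": [0,0,0],"travel": [-0.952,-0.201,0],"gripper": 0.8},
  {"delta_rot": [0,0,0],"travel": [-0.952,-0.201,0],"gripper": 0.8},
])

```text
clock: 17.95
tool_pos: [0.5242, 0.178, 0.1573]
eef_rot: [0.682, 0.731, -0.004, 0.0]
contact_force: [-0.9, 0.6, 0.5]
opening: 0.904
```

Request:
play_rows([
  {"delta_rot": [0,0,0],"travel": [-0.952,-0.201,0],"gripper": 0.8},
  {"delta_rot": [0,0,0],"travel": [-0.952,-0.201,0],"gripper": 0.8},
  {"delta_rot": [0,0,0],"travel": [-0.952,-0.201,0],"gripper": 0.8},
])

```text
clock: 18.32
tool_pos: [0.5047, 0.0351, 0.158]
eef_rot: [0.682, 0.731, -0.002, -0.001]
contact_force: [0.9, 0.2, -0.0]
opening: 0.902
```

Request:
play_rows([
  {"delta_rot": [0,0,0],"travel": [-0.952,-0.201,0],"gripper": 0.8},
  {"delta_rot": [0,0,0],"travel": [-0.952,-0.201,0],"gripper": 0.8},
  {"delta_rot": [0,0,0],"travel": [-0.952,-0.201,0],"gripper": 0.8},
])

```text
clock: 18.7
tool_pos: [0.4853, -0.1092, 0.158]
eef_rot: [0.682, 0.731, -0.002, -0.001]
contact_force: [-0.8, 0.3, 0.4]
opening: 0.903
```

Request:
play_rows([
  {"delta_rot": [0,0,0],"travel": [-0.952,-0.201,0],"gripper": 0.8},
  {"delta_rot": [0,0,0],"travel": [-0.952,-0.201,0],"gripper": 0.8},
  {"delta_rot": [0,0,0],"travel": [-0.952,-0.201,0],"gripper": 0.8},
])

```text
clock: 19.08
tool_pos: [0.4658, -0.2539, 0.1579]
eef_rot: [0.682, 0.731, -0.001, -0.001]
contact_force: [-0.3, 0.8, -0.5]
opening: 0.9
```

Request:
play_rows([
  {"delta_rot": [0,0,0.07],"travel": [-0.952,-0.201,0],"gripper": 0.8},
  {"delta_rot": [0,0,0.07],"travel": [-0.952,-0.201,0],"gripper": 0.8},
  {"delta_rot": [0,0,0.07],"travel": [-0.952,-0.201,0],"gripper": 0.8},
  {"delta_rot": [0,0,0.07],"travel": [-0.952,-0.201,0],"gripper": 0.8},
  {"delta_rot": [0,0,0.07],"travel": [-0.952,-0.201,0],"gripper": 0.8},
])

```text
clock: 19.7
tool_pos: [0.449, -0.3919, 0.1589]
eef_rot: [0.756, 0.655, 0.001, -0.001]
contact_force: [0.7, 1.3, -0.4]
opening: 0.898
```

```bash
python3 - <<'E'
from h import *
p,M,st=tool();print(p,ydeg(),st['q'],st['clock'])
s=viewer.snapshot("wrist"); save(s,"w5.png"); tinfit(s,(.448,-.395))
P,_=allpts(s); w=P[(P[:,2]>.026)&(P[:,2]<.037)&(P[:,1]>-.42)&(P[:,1]<-.37)]
h,e=np.histogram(w[:,0],np.arange(.36,.62,.005)); print([(round(b,3),int(a)) for a,b in zip(h,e) if a])
E
```

```text
[ 0.44898725 -0.39188703  0.15890514] -8.14795334393951 [ 0.93983946  0.79754876 -0.53244251  1.71827928  0.54078678  0.77815744
  0.00254716] 19.7
tin 3497 (array([ 446.9, -395.8]), 60.5, 41.4, -9.2) top 0.0486
crest (array([ 446.8, -395.5]), 60.0, 27.5, -10.0)
[(np.float64(0.375), 5), (np.float64(0.38), 314), (np.float64(0.385), 121), (np.float64(0.41), 1), (np.float64(0.415), 5), (np.float64(0.42), 41), (np.float64(0.425), 45), (np.float64(0.43), 40), (np.float64(0.435), 46), (np.float64(0.44), 50), (np.float64(0.445), 53), (np.float64(0.45), 51), (np.float64(0.455), 47), (np.float64(0.46), 39), (np.float64(0.465), 43), (np.float64(0.47), 40), (np.float64(0.475), 34), (np.float64(0.53), 10), (np.float64(0.535), 420), (np.float64(0.54), 38)]
```

View pics/w5.png

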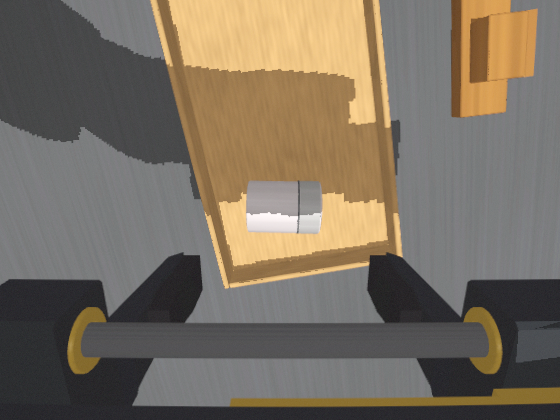

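```bash
python3 -c "
from h import *
go(.448,-.3955,.017,-9.7)"
```

```text
travel [-0.027 -0.004  0.948] rot [-0.0001 -0.0007  0.0088] rows>= 3
```

Request:
play_rows([
  {"delta_rot": [0,0,0.009],"travel": [-0.027,-0.004,0],"gripper": 0.64},
  {"delta_rot": [0,0,0.009],"travel": [-0.027,-0.004,0.3],"gripper": 0.64},
  {"delta_rot": [0,0,0.009],"travel": [-0.027,-0.004,0.6],"gripper": 0.64},
  {"delta_rot": [0,0,0.009],"travel": [-0.027,-0.004,0.85],"gripper": 0.64},
  {"delta_rot": [0,0,0.009],"travel": [-0.027,-0.004,0.948],"gripper": 0.64},
  {"delta_rot": [0,0,0.009],"travel": [-0.027,-0.004,0.948],"gripper": -1},
  {"delta_rot": [0,0,0.009],"travel": [-0.027,-0.004,0.948],"gripper": -1},
  {"delta_rot": [0,0,0.009],"travel": [-0.027,-0.004,0.948],"gripper": -1},
  {"delta_rot": [0,0,0.009],"travel": [-0.027,-0.004,0.948],"gripper": -1},
], force=20)

```text
clock: 20.88
tool_pos: [0.4473, -0.3988, 0.0181]
eef_rot: [0.766, 0.643, 0.0, 0.001]
contact_force: [0.3, -0.3, 0.9]
opening: 0.681
```

Request:
play_rows([
  {"delta_rot": [0,0,0],"travel": [0,0,0],"gripper": -1},
  {"delta_rot": [0,0,0],"travel": [0,0,-0.4],"gripper": -1},
  {"delta_rot": [0,0,0],"travel": [0,0,-0.95],"gripper": -1},
  {"delta_rot": [0,0,0],"travel": [0,0,-0.95],"gripper": -1},
  {"delta_rot": [0,0,0],"travel": [0,0,-0.95],"gripper": -1},
])

```text
clock: 21.5
tool_pos: [0.4477, -0.399, 0.1614]
eef_rot: [0.766, 0.643, 0.0, 0.002]
contact_force: [0.3, -0.2, -2.4]
opening: 0.676
```

```bash
python3 -c "
from h import *
p,M,st=tool();print(p,ydeg(),st['opening'],st['contact_force']);w=j2w(-.002,.064);print(w);go(*w,.16,4.2)"
```

```text
[ 0.44773383 -0.39897839  0.16143025] -9.95773544971092 0.6762479616297961 [ 0.27016877 -0.18854926 -2.43070914]
[0.54581813 0.28198165]
travel [ 4.584e+00 -1.410e-01  1.000e-03] rot [ 0.0009  0.0007 -0.0787] rows>= 12
```

Request:
play_rows([
  {"delta_rot": [0,0,0],"travel": [0.5,-0.015,0],"gripper": -1},
  {"delta_rot": [0,0,0],"travel": [0.914,-0.028,0],"gripper": -1},
  {"delta_rot": [0,0,0],"travel": [0.914,-0.028,0],"gripper": -1},
])

```text
clock: 21.88
tool_pos: [0.4667, -0.2567, 0.1587]
eef_rot: [0.763, 0.646, 0.001, -0.002]
contact_force: [0.7, -0.9, -2.5]
opening: 0.676
```

Request:
play_rows([
  {"delta_rot": [0,0,0],"travel": [0.5,-0.015,0],"gripper": -1},
  {"delta_rot": [0,0,0],"travel": [0.914,-0.028,0],"gripper": -1},
  {"delta_rot": [0,0,0],"travel": [0.914,-0.028,0],"gripper": -1},
])

```text
clock: 22.25
tool_pos: [0.4864, -0.1219, 0.159]
eef_rot: [0.763, 0.646, 0.001, -0.001]
contact_force: [-0.4, -0.0, -0.5]
opening: 0.678
```

Request:
play_rows([
  {"delta_rot": [0,0,0],"travel": [0.5,-0.015,0],"gripper": -1},
  {"delta_rot": [0,0,0],"travel": [0.914,-0.028,0],"gripper": -1},
  {"delta_rot": [0,0,0],"travel": [0.914,-0.028,0],"gripper": -1},
])

```text
clock: 22.62
tool_pos: [0.5061, 0.0135, 0.1592]
eef_rot: [0.764, 0.646, 0.001, -0.001]
contact_force: [0.2, -0.7, -1.9]
opening: 0.685
```

Request:
play_rows([
  {"delta_rot": [0,0,0],"travel": [0.5,-0.015,0],"gripper": -1},
  {"delta_rot": [0,0,0],"travel": [0.914,-0.028,0],"gripper": -1},
  {"delta_rot": [0,0,0],"travel": [0.914,-0.028,0],"gripper": -1},
])

```text
clock: 23.0
tool_pos: [0.5254, 0.1488, 0.1592]
eef_rot: [0.764, 0.645, 0.001, -0.001]
contact_force: [0.0, -0.8, -1.8]
opening: 0.68
```

Request:
play_rows([
  {"delta_rot": [0,0,-0.079],"travel": [0.5,-0.015,0],"gripper": -1},
  {"delta_rot": [0,0,-0.079],"travel": [0.914,-0.028,0],"gripper": -1},
  {"delta_rot": [0,0,-0.079],"travel": [0.914,-0.028,0],"gripper": -1},
  {"delta_rot": [0,0,-0.079],"travel": [0.914,-0.028,0],"gripper": -1},
  {"delta_rot": [0,0,-0.079],"travel": [0.914,-0.028,0],"gripper": -1},
])

```text
clock: 23.62
tool_pos: [0.5451, 0.2764, 0.159]
eef_rot: [0.682, 0.732, -0.002, 0.001]
contact_force: [-0.1, -0.2, -2.1]
opening: 0.679
```

```bash
python3 - <<'E'
from h import *
p,M,st=tool();print(p,ydeg(),st['opening'],st['clock'],((p[:2]-J)@Rj).round(4))
s=viewer.snapshot("wrist"); save(s,"w6.png"); jigfit(s,.02,.132,.04,.07)
q,z=jigfit(s,.0,.132,.14,.2)
go(*j2w(-.001,.062),.0285,4.2)
E
```

```text
[0.54513494 0.27637441 0.15895601] 4.06093080822492 0.6793236033265951 23.625 [-0.0031  0.0585]
jig obj 4520 (array([  0.7, 110.7]), 60.6, 41.3, -0.1) 0.05753588154580347
jig obj 17569 (array([-3.6, 67.5]), 92.7, 32.5, -0.2) 0.19999912804959644
travel [0.024 0.014 0.871] rot [-0.0003  0.0011 -0.0007] rows>= 3
```

View pics/w6.png

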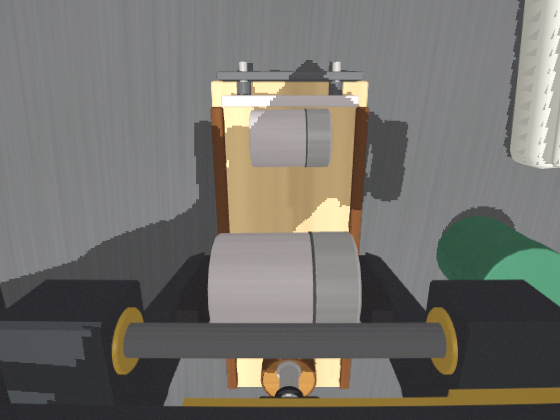

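Request:
play_rows([
  {"delta_rot": [0,0,0],"travel": [0.018,0.014,0.35],"gripper": -1},
  {"delta_rot": [0,0,0],"travel": [0.018,0.014,0.65],"gripper": -1},
  {"delta_rot": [0,0,0],"travel": [0.018,0.014,0.8],"gripper": -1},
  {"delta_rot": [0,0,0],"travel": [0.018,0.014,0.86],"gripper": -1},
  {"delta_rot": [0,0,0],"travel": [0.018,0.014,0.871],"gripper": -1},
  {"delta_rot": [0,0,0],"travel": [0.018,0.014,0.871],"gripper": -1},
])

```text
clock: 24.42
tool_pos: [0.5473, 0.2834, 0.0302]
eef_rot: [0.68, 0.733, 0.001, 0.0]
contact_force: [1.1, 0.4, -2.0]
opening: 0.68
```

Request:
play_rows([
  {"delta_rot": [0,0,0],"travel": [-0.015,0,0.01],"gripper": -1},
  {"delta_rot": [0,0,0],"travel": [-0.015,0,0.022],"gripper": -1},
  {"delta_rot": [0,0,0],"travel": [-0.015,0,0.033],"gripper": -1},
  {"delta_rot": [0,0,0],"travel": [-0.015,0,0.033],"gripper": -1},
])

```text
clock: 24.92
tool_pos: [0.547, 0.281, 0.0251]
eef_rot: [0.68, 0.733, 0.0, 0.0]
contact_force: [-1.1, -1.3, 5.2]
opening: 0.679
```

Request:
play_rows([
  {"delta_rot": [0,0,0],"travel": [0,0,-0.003],"gripper": 0.45},
  {"delta_rot": [0,0,0],"travel": [0,0,-0.003],"gripper": 0.6},
  {"delta_rot": [0,0,0],"travel": [0,0,-0.003],"gripper": 0.7},
  {"delta_rot": [0,0,0],"travel": [0,0,-0.2],"gripper": 0.8},
  {"delta_rot": [0,0,0],"travel": [0,0,-0.5],"gripper": 0.8},
  {"delta_rot": [0,0,0],"travel": [0,0,-0.95],"gripper": 0.8},
  {"delta_rot": [0,0,0],"travel": [0,0,-0.95],"gripper": 0.8},
])

```text
clock: 25.8
tool_pos: [0.549, 0.2833, 0.1713]
eef_rot: [0.68, 0.733, 0.004, 0.001]
contact_force: [0.1, 1.1, -0.3]
opening: 0.899
```

```bash
python3 - <<'E'
from h import *
p,M,st=tool();print(p,ydeg(),st['opening'],st['clock'])
s=viewer.snapshot("wrist"); jigfit(s,.02,.089,.04,.07);jigfit(s,.091,.132,.04,.07)
s=viewer.snapshot("top");P,_=allpts(s)
for nm,y0,y1 in [("short",-.36,-.25),("long",-.24,-.13),("mid",-.12,.0)]:
    t=P[(P[:,0]>.54)&(P[:,0]<.71)&(P[:,1]>y0)&(P[:,1]<y1)&(P[:,2]>.035)]; print(nm,rect(t[:,:2]))
go(.62,-.177,.17,-95.5)
E
```

```text
[0.54901613 0.28326279 0.17134443] 4.26103418647693 0.8990812572116019 25.8
jig obj 3507 (array([-1.7, 65.5]), 60.3, 42.2, 0.1) 0.05716176045613075
jig obj 4006 (array([  0.7, 111.5]), 60.6, 41.0, 0.1) 0.057357266952859975
short (array([ 623.6, -294.5]), 43.6, 30.1, 89.2)
long (array([ 619. , -175.9]), 121.8, 44.2, -5.2)
mid (array([631.5, -60.5]), 77.7, 43.8, 4.9)
travel [-3.082  0.257 -0.018] rot [ 3.000e-04 -6.000e-04  5.542e-01] rows>= 10
```

Request:
play_rows([
  {"delta_rot": [0,0,0],"travel": [-0.99,0.085,0],"gripper": 0.8},
  {"delta_rot": [0,0,0],"travel": [-0.99,0.085,0],"gripper": 0.8},
  {"delta_rot": [0,0,0],"travel": [-0.99,0.085,0],"gripper": 0.8},
  {"delta_rot": [0,0,0],"travel": [-0.99,0.085,0],"gripper": 0.8},
])

```text
clock: 26.4
tool_pos: [0.5699, 0.1307, 0.1647]
eef_rot: [0.682, 0.732, -0.002, -0.0]
contact_force: [-0.6, -0.0, 0.0]
opening: 0.9
```

Request:
play_rows([
  {"delta_rot": [0,0,0],"travel": [-0.99,0.085,0],"gripper": 0.8},
  {"delta_rot": [0,0,0],"travel": [-0.99,0.085,0],"gripper": 0.8},
  {"delta_rot": [0,0,0],"travel": [-0.99,0.085,0],"gripper": 0.8},
  {"delta_rot": [0,0,0],"travel": [-0.99,0.085,0],"gripper": 0.8},
])

```text
clock: 26.9
tool_pos: [0.5941, -0.0133, 0.1656]
eef_rot: [0.681, 0.732, -0.0, -0.001]
contact_force: [0.3, -0.0, 0.9]
opening: 0.901
```

Request:
play_rows([
  {"delta_rot": [0,0,0.554],"travel": [-0.99,0.085,0],"gripper": 1},
  {"delta_rot": [0,0,0.554],"travel": [-0.99,0.085,0],"gripper": 1},
  {"delta_rot": [0,0,0.554],"travel": [-0.99,0.085,0],"gripper": 1},
  {"delta_rot": [0,0,0.554],"travel": [-0.99,0.085,0],"gripper": 1},
  {"delta_rot": [0,0,0.554],"travel": [-0.99,0.085,0],"gripper": 1},
  {"delta_rot": [0,0,0.554],"travel": [-0.99,0.085,0],"gripper": 1},
  {"delta_rot": [0,0,0.554],"travel": [-0.99,0.085,0],"gripper": 1},
  {"delta_rot": [0,0,0.554],"travel": [-0.99,0.085,0],"gripper": 1},
  {"delta_rot": [0,0,0.554],"travel": [-0.99,0.085,0],"gripper": 1},
  {"delta_rot": [0,0,0.554],"travel": [-0.99,0.085,0],"gripper": 1},
  {"delta_rot": [0,0,0.554],"travel": [-0.99,0.085,0],"gripper": 1},
  {"delta_rot": [0,0,0.554],"travel": [-0.99,0.085,0],"gripper": 1},
])

```text
clock: 28.4
tool_pos: [0.6184, -0.1578, 0.1664]
eef_rot: [0.999, -0.046, -0.0, -0.001]
contact_force: [0.7, -0.6, -0.3]
opening: 0.999
```

```bash
python3 - <<'E'
from h import *
p,M,st=tool();print(p,ydeg(),st['q'],st['clock'])
s=viewer.snapshot("wrist"); save(s,"w7.png"); P,_=allpts(s)
c=np.array([.62,-.177]);a=np.radians(-5.4);ex=np.array([np.cos(a),np.sin(a)]);ey=np.array([-np.sin(a),np.cos(a)])
q=P[:,:2]-c; u=q@ex;v=q@ey
t=P[(abs(u)<.09)&(abs(v)<.055)&(P[:,2]>.037)]; print("ridge",rect(t[:,:2]),np.median(t[:,2]))
b=P[(abs(u)<.09)&(abs(v)<.055)&(P[:,2]>.008)&(P[:,2]<.05)]; print("all",rect(b[:,:2]))
for lo,hi in ((.04,.05),(.012,.022)):
    m=(abs(u)<.085)&(abs(v)<(.018 if lo>.03 else .045))&(P[:,2]>lo)&(P[:,2]<hi); print(lo,u[m].min(),u[m].max(),v[m].min(),v[m].max())
print([(d["conf"],d["at"],at_z(s,[d["at"]],0)[0].round(3)) for d in viewer.pinpoint("wrist","chock_long_nose")])
go(.619,-.177,.021,-95.5)
E
```

```text
[ 0.61844544 -0.1578253   0.16637347] -95.21980850208433 [ 0.2184889   0.78994937 -0.07415549  1.59319649  0.07445354  0.76166586
 -1.54960731] 28.4
ridge (array([ 621.6, -166.4]), 129.1, 97.7, -23.3) 0.24599614501262804
all (array([ 606.2, -178.1]), 152.7, 104.2, -5.0)
0.04 -0.06425590865154536 0.058434761636158586 -0.017996126656785006 0.017999565858381174
0.012 -0.08498349553447562 0.06204231635094424 -0.04499696513520988 0.04499744342871819
[(0.55, [308.2, 114.1], array([ 0.684, -0.183, -0.   ]))]
travel [0.016 0.119 0.97 ] rot [-0.0002  0.0001  0.0009] rows>= 3
```

View pics/w7.png

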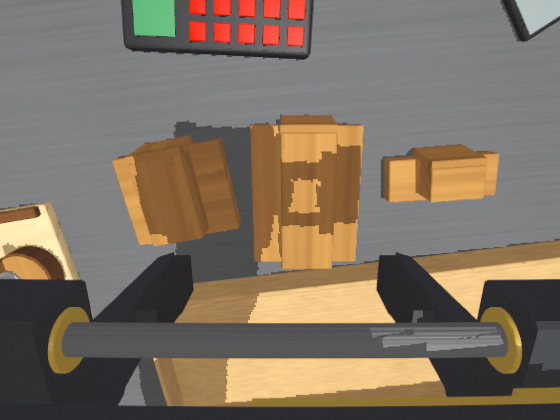

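Request:
play_rows([
  {"delta_rot": [0,0,0],"travel": [0.016,0.119,0.1],"gripper": 1},
  {"delta_rot": [0,0,0],"travel": [0.016,0.119,0.4],"gripper": 1},
  {"delta_rot": [0,0,0],"travel": [0.016,0.119,0.7],"gripper": 1},
  {"delta_rot": [0,0,0],"travel": [0.016,0.119,0.9],"gripper": 1},
  {"delta_rot": [0,0,0],"travel": [0.016,0.119,0.955],"gripper": 1},
  {"delta_rot": [0,0,0],"travel": [0.016,0.119,0.955],"gripper": -1},
  {"delta_rot": [0,0,0],"travel": [0.016,0.119,0.955],"gripper": -1},
  {"delta_rot": [0,0,0],"travel": [0.016,0.119,0.955],"gripper": -1},
  {"delta_rot": [0,0,0],"travel": [0.016,0.119,0.955],"gripper": -1},
  {"delta_rot": [0,0,0],"travel": [0.016,0.119,0.955],"gripper": -1},
  {"delta_rot": [0,0,0],"travel": [0.016,0.119,0.955],"gripper": -1},
  {"delta_rot": [0,0,0],"travel": [0.016,0.119,0.955],"gripper": -1},
], force=40)

```text
clock: 30.0
tool_pos: [0.6194, -0.1775, 0.0241]
eef_rot: [0.999, -0.047, 0.0, -0.0]
contact_force: [-0.7, 1.9, 5.3]
opening: 0.494
```

```bash
python3 -c "
from h import *
p,M,st=tool();print(p,ydeg(),st['opening'],st['contact_force'])"
```

```text
[ 0.61935246 -0.1774924   0.0241218 ] -95.4074217745378 0.49420420093084566 [-0.6713979   1.9163845   5.29562395]
```

Request:
play_rows([
  {"delta_rot": [0,0,0],"travel": [0,0,-0.3],"gripper": -1},
  {"delta_rot": [0,0,0],"travel": [0,0,-0.7],"gripper": -1},
  {"delta_rot": [0,0,0],"travel": [0,0,-0.95],"gripper": -1},
  {"delta_rot": [0,0,0],"travel": [0,0,-0.95],"gripper": -1},
  {"delta_rot": [0,0,0],"travel": [0,0,-0.95],"gripper": -1},
])

```text
clock: 30.62
tool_pos: [0.6171, -0.1782, 0.1639]
eef_rot: [0.999, -0.047, -0.002, -0.0]
contact_force: [0.1, -0.3, -4.4]
opening: 0.498
```

```bash
python3 -c "
from h import *
p,M,st=tool();print(p,ydeg(),st['opening'],st['contact_force']);w=j2w(0,-.027);print(w);go(*w,.17,4.2)"
```

```text
[ 0.61705882 -0.17821682  0.16388076] -95.44433846484539 0.49757945376355256 [ 0.08460969 -0.29879536 -4.3798213 ]
[0.55447743 0.19137251]
travel [-0.649 -2.413 -0.038] rot [-0.0012  0.0009 -0.5536] rows>= 10
```

Request:
play_rows([
  {"delta_rot": [0,0,0],"travel": [-0.1,-0.35,0],"gripper": -1},
  {"delta_rot": [0,0,0],"travel": [-0.18,-0.65,0],"gripper": -1},
  {"delta_rot": [0,0,0],"travel": [-0.216,-0.804,0],"gripper": -1},
])

```text
clock: 31.0
tool_pos: [0.5956, -0.0512, 0.1632]
eef_rot: [0.999, -0.045, -0.003, -0.001]
contact_force: [1.2, -0.3, -4.9]
opening: 0.494
```

Request:
play_rows([
  {"delta_rot": [0,0,0],"travel": [-0.1,-0.35,0],"gripper": -1},
  {"delta_rot": [0,0,0],"travel": [-0.18,-0.65,0],"gripper": -1},
  {"delta_rot": [0,0,0],"travel": [-0.216,-0.804,0],"gripper": -1},
])

```text
clock: 31.38
tool_pos: [0.5746, 0.0716, 0.1633]
eef_rot: [0.999, -0.045, -0.003, -0.0]
contact_force: [1.0, -0.4, -3.8]
opening: 0.493
```

Request:
play_rows([
  {"delta_rot": [0,0,-0.05],"travel": [-0.05,-0.2,-0.03],"gripper": -1},
  {"delta_rot": [0,0,-0.1],"travel": [-0.12,-0.45,-0.03],"gripper": -1},
  {"delta_rot": [0,0,-0.15],"travel": [-0.18,-0.65,-0.03],"gripper": -1},
  {"delta_rot": [0,0,-0.2],"travel": [-0.216,-0.804,-0.03],"gripper": -1},
  {"delta_rot": [0,0,-0.25],"travel": [-0.216,-0.804,-0.03],"gripper": -1},
  {"delta_rot": [0,0,-0.3],"travel": [-0.216,-0.804,-0.03],"gripper": -1},
  {"delta_rot": [0,0,-0.35],"travel": [-0.216,-0.804,-0.03],"gripper": -1},
  {"delta_rot": [0,0,-0.4],"travel": [-0.216,-0.804,-0.03],"gripper": -1},
  {"delta_rot": [0,0,-0.45],"travel": [-0.216,-0.804,-0.03],"gripper": -1},
  {"delta_rot": [0,0,-0.5],"travel": [-0.216,-0.804,-0.03],"gripper": -1},
  {"delta_rot": [0,0,-0.5536],"travel": [-0.216,-0.804,-0.03],"gripper": -1},
  {"delta_rot": [0,0,-0.5536],"travel": [-0.216,-0.804,-0.03],"gripper": -1},
])

```text
clock: 32.88
tool_pos: [0.555, 0.1901, 0.168]
eef_rot: [0.681, 0.732, -0.002, -0.001]
contact_force: [0.0, 0.1, -4.6]
opening: 0.496
```

```bash
python3 - <<'E'
from h import *
p,M,st=tool();print(p,ydeg(),st['opening'],st['clock'],((p[:2]-J)@Rj).round(4))
s=viewer.snapshot("wrist"); save(s,"w8.png"); jigfit(s,.02,.089,.04,.06);jigfit(s,.091,.132,.04,.06)
q,z=jigfit(s,-.12,.132,.17,.2)
P,_=allpts(s);qq=(P[:,:2]-J)@Rj
m=(P[:,2]>.178)&(P[:,2]<.2)&(abs(qq[:,0])<.03)&(qq[:,1]>-.03)&(qq[:,1]<.06); print("ridge front",np.percentile(qq[m,1],[90,99,100]),qq[m,0].min(),qq[m,0].max(),np.median(P[m,2]))
go(*j2w(0,-.027),.05,4.2)
E
```

```text
[0.55497124 0.19012291 0.16801843] 4.098973268449823 0.49646661087201016 32.875 [ 0.0004 -0.0283]
jig obj 4795 (array([-1.4, 65. ]), 60.8, 42.0, 0.3) 0.05723826544405358
jig obj 3967 (array([  0.8, 104.4]), 61.1, 26.9, 0.0) 0.05713366574672124
jig obj 26858 (array([ -0.1, -22.8]), 116.8, 75.7, -90.0) 0.19999247391442915
ridge front [0.02921686 0.03373146 0.03448039] -0.02998461275629931 0.029995693744279947 0.18795637650393898
travel [ 0.008 -0.001  0.79 ] rot [-0.0012  0.0002 -0.001 ] rows>= 2
```

View pics/w8.png

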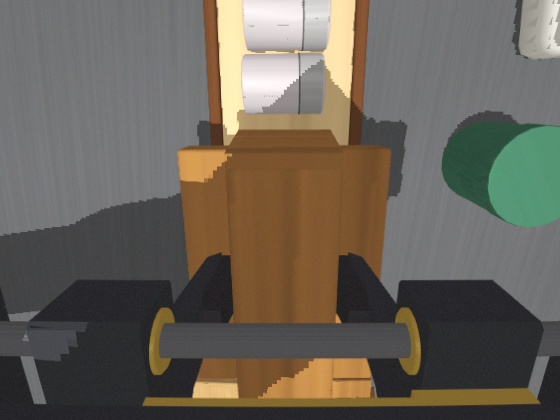

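Request:
play_rows([
  {"delta_rot": [0,0,0],"travel": [0.005,0,0.3],"gripper": -1},
  {"delta_rot": [0,0,0],"travel": [0.005,0,0.55],"gripper": -1},
  {"delta_rot": [0,0,0],"travel": [0.005,0,0.63],"gripper": -1},
  {"delta_rot": [0,0,0],"travel": [0.005,0,0.63],"gripper": -1},
  {"delta_rot": [0,0,0],"travel": [0.005,0,0.63],"gripper": -1},
])

```text
clock: 33.55
tool_pos: [0.5573, 0.1925, 0.0773]
eef_rot: [0.681, 0.732, 0.001, 0.0]
contact_force: [1.0, -0.1, -3.5]
opening: 0.497
```

```bash
python3 - <<'E'
from h import *
p,M,st=tool();print(p,ydeg(),st['opening'],((p[:2]-J)@Rj).round(4))
go(*j2w(0,-.0265),.038,4.2)
E
```

```text
[0.55727802 0.19245482 0.07727209] 4.1703214169802845 0.4971868463052397 [ 0.0029 -0.0261]
travel [-0.003 -0.02   0.262] rot [ 0.0008 -0.0003 -0.0002] rows>= 1
```

Request:
play_rows([
  {"delta_rot": [0,0,0],"travel": [-0.003,-0.022,0.08],"gripper": -1},
  {"delta_rot": [0,0,0],"travel": [-0.003,-0.022,0.16],"gripper": -1},
  {"delta_rot": [0,0,0],"travel": [-0.003,-0.022,0.22],"gripper": -1},
  {"delta_rot": [0,0,0],"travel": [-0.003,-0.022,0.25],"gripper": -1},
  {"delta_rot": [0,0,0],"travel": [-0.003,-0.022,0.26],"gripper": -1},
])

```text
clock: 34.17
tool_pos: [0.553, 0.1912, 0.0366]
eef_rot: [0.681, 0.733, -0.0, -0.0]
contact_force: [-0.2, -0.0, -4.5]
opening: 0.496
```

```bash
python3 - <<'E'
from h import *
p,M,st=tool();print(p,ydeg(),st['contact_force'],st['moment'],((p[:2]-J)@Rj).round(4))
E
```

```text
[0.55295959 0.19115901 0.03656011] 4.210249104171485 [-0.18494466 -0.0385043  -4.46856339] [-0.01428279 -0.05761237  0.0117106 ] [-0.0015 -0.0271]
```

Request:
play_rows([
  {"delta_rot": [0,0,0],"travel": [0,0,0.01],"gripper": -1},
  {"delta_rot": [0,0,0],"travel": [0.003,0.006,0.01],"gripper": -1},
  {"delta_rot": [0,0,0],"travel": [0.014,0.006,0.01],"gripper": -1},
  {"delta_rot": [0,0,0],"travel": [0.026,0.006,0.01],"gripper": -1},
  {"delta_rot": [0,0,0],"travel": [0.038,0.006,0.01],"gripper": -1},
  {"delta_rot": [0,0,0],"travel": [0.047,0.006,0.01],"gripper": -1},
  {"delta_rot": [0,0,0],"travel": [0.047,0.006,0.01],"gripper": -1},
])

```text
clock: 35.05
tool_pos: [0.5542, 0.1959, 0.0361]
eef_rot: [0.681, 0.732, -0.001, 0.002]
contact_force: [-0.4, -4.7, 4.5]
opening: 0.498
```

```bash
python3 - <<'E'
from h import *
p,M,st=tool();print(p,ydeg(),st['contact_force'],st['moment'],((p[:2]-J)@Rj).round(4))
s=viewer.snapshot("wrist"); jigfit(s,.03,.088,.045,.07);jigfit(s,.092,.132,.045,.07)
E
```

```text
[0.55424864 0.19591427 0.0361478 ] 4.153571360749685 [-0.38313795 -4.72440617  4.48507291] [-0.96987849  0.28866854  0.19808557] [ 0.0001 -0.0225]
jig obj 20859 (array([-1.7, 56.5]), 60.4, 54.1, 1.5) 0.05801235308956147
jig obj 0 None None
```

Request:
play_rows([
  {"delta_rot": [0,0,0],"travel": [0,0,-0.013],"gripper": -1},
  {"delta_rot": [0,0,0],"travel": [0.008,0,-0.013],"gripper": -1},
  {"delta_rot": [0,0,0],"travel": [0.016,0,-0.013],"gripper": -1},
  {"delta_rot": [0,0,0],"travel": [0.024,0,-0.013],"gripper": -1},
  {"delta_rot": [0,0,0],"travel": [0.024,0,-0.013],"gripper": -1},
])

```text
clock: 35.72
tool_pos: [0.5531, 0.2007, 0.0371]
eef_rot: [0.681, 0.732, -0.001, 0.0]
contact_force: [0.3, -2.7, -3.0]
opening: 0.492
```

```bash
python3 - <<'E'
from h import *
p,M,st=tool();print(p,ydeg(),st['contact_force'],st['moment'],((p[:2]-J)@Rj).round(4))
E
```

```text
[0.55306474 0.2007437  0.03714938] 4.178013202220179 [ 0.34301237 -2.74256883 -3.00003814] [-0.80965811 -0.14469018 -0.01434045] [-0.0007 -0.0176]
```

Request:
play_rows([
  {"delta_rot": [0,0,0],"travel": [0,0,0.006],"gripper": -1},
  {"delta_rot": [0,0,0],"travel": [0,0,0.006],"gripper": 0.1},
  {"delta_rot": [0,0,0],"travel": [0,0,0.0],"gripper": 0.4},
  {"delta_rot": [0,0,0],"travel": [0,0,0.0],"gripper": 0.6},
  {"delta_rot": [0,0,0],"travel": [0,0,-0.1],"gripper": 0.8},
  {"delta_rot": [0,0,0],"travel": [0,0,-0.5],"gripper": 0.8},
  {"delta_rot": [0,0,0],"travel": [0,0,-1],"gripper": 0.8},
  {"delta_rot": [0,0,0],"travel": [0,0,-1],"gripper": 0.8},
])

```text
clock: 36.72
tool_pos: [0.5553, 0.2036, 0.1928]
eef_rot: [0.681, 0.733, 0.004, 0.001]
contact_force: [-0.0, 0.1, 0.2]
opening: 0.903
```

```bash
python3 - <<'E'
from h import *
p,M,st=tool();print(p,ydeg(),st['opening'],st['clock'],st['q'])
s=viewer.snapshot("wrist"); save(s,"w9.png"); jigfit(s,.048,.089,.046,.06);jigfit(s,.091,.132,.046,.06);q,z=jigfit(s,-.1,.045,.04,.05,.03)
go(.5615,.1065,.19,-85.8)
E
```

```text
[0.55528251 0.20358671 0.19276604] 4.204279926537248 0.90266471198531 36.725 [-0.13071511  0.73839423 -0.52406644  1.71588026  0.48417515  0.80968215
 -0.8059897 ]
jig obj 3356 (array([-1.7, 68.5]), 60.5, 37.4, 0.0) 0.05738578094211716
jig obj 3855 (array([  0.7, 112.5]), 60.8, 37.4, -0.1) 0.05735170846324661
jig obj 88 (array([-1.4, 44.6]), 43.4, 0.7, -0.0) 0.04998472413494692
travel [-0.645 -0.003  0.012] rot [ 0.0011 -0.0024  0.5   ] rows>= 9
```

View pics/w9.png

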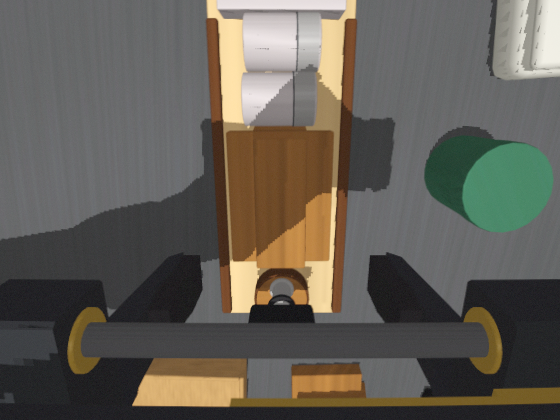

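Request:
play_rows([
  {"delta_rot": [0,0,0.5],"travel": [-0.645,0,0],"gripper": 1},
  {"delta_rot": [0,0,0.5],"travel": [-0.645,0,0],"gripper": 1},
  {"delta_rot": [0,0,0.5],"travel": [-0.645,0,0],"gripper": 1},
  {"delta_rot": [0,0,0.5],"travel": [-0.645,0,0],"gripper": 1},
  {"delta_rot": [0,0,0.5],"travel": [-0.645,0,0],"gripper": 1},
  {"delta_rot": [0,0,0.5],"travel": [-0.645,0,0],"gripper": 1},
  {"delta_rot": [0,0,0.5],"travel": [-0.645,0,0],"gripper": 1},
  {"delta_rot": [0,0,0.5],"travel": [-0.645,0,0],"gripper": 1},
  {"delta_rot": [0,0,0.5],"travel": [-0.645,0,0],"gripper": 1},
  {"delta_rot": [0,0,0.5],"travel": [-0.645,0,0],"gripper": 1},
  {"delta_rot": [0,0,0.5],"travel": [-0.645,0,0],"gripper": 1},
])

```text
clock: 38.15
tool_pos: [0.5597, 0.1052, 0.1868]
eef_rot: [0.999, 0.037, -0.001, 0.0]
contact_force: [-0.5, -0.1, -0.8]
opening: 1.001
```

```bash
python3 - <<'E'
from h import *
p,M,st=tool();print(p,ydeg(),st['opening'],st['clock'])
s=viewer.snapshot("wrist"); P,_=allpts(s); t=P[(P[:,2]>.09)&(P[:,2]<.115)&(np.hypot(P[:,0]-.561,P[:,1]-.107)<.05)]
print(len(t),rect(t[:,:2])); 
go(.5612,.1065,.067,-86)
E
```

```text
[0.55973396 0.10518336 0.18680565] -85.7128509997158 1.0010895992616697 38.15
1186 (array([561. , 105.9]), 55.2, 11.5, 4.0)
travel [ 0.01  -0.008  0.8  ] rot [0.0001 0.0003 0.0015] rows>= 2
```

Request:
play_rows([
  {"delta_rot": [0,0,0],"travel": [0.01,-0.008,0.3],"gripper": 1},
  {"delta_rot": [0,0,0],"travel": [0.01,-0.008,0.6],"gripper": 1},
  {"delta_rot": [0,0,0],"travel": [0.01,-0.008,0.75],"gripper": 1},
  {"delta_rot": [0,0,0],"travel": [0.01,-0.008,0.79],"gripper": 1},
  {"delta_rot": [0,0,0],"travel": [0.01,-0.008,0.79],"gripper": 0.2},
  {"delta_rot": [0,0,0],"travel": [0.01,-0.008,0.79],"gripper": -1},
  {"delta_rot": [0,0,0],"travel": [0.01,-0.008,0.79],"gripper": -1},
  {"delta_rot": [0,0,0],"travel": [0.01,-0.008,0.79],"gripper": -1},
  {"delta_rot": [0,0,0],"travel": [0.01,-0.008,0.79],"gripper": -1},
  {"delta_rot": [0,0,0],"travel": [0.01,-0.008,0.79],"gripper": -1},
  {"delta_rot": [0,0,0],"travel": [0.01,-0.008,0.79],"gripper": -1},
  {"delta_rot": [0,0,0],"travel": [0.01,-0.008,0.79],"gripper": -1},
], force=40)

```text
clock: 39.7
tool_pos: [0.5617, 0.1047, 0.0689]
eef_rot: [0.999, 0.036, -0.0, 0.001]
contact_force: [0.1, -3.6, 0.8]
opening: 0.162
```

Request:
play_rows([
  {"delta_rot": [0,0,0],"travel": [0,0,0],"gripper": -1},
  {"delta_rot": [0,0,0],"travel": [0,0,0],"gripper": -1},
  {"delta_rot": [0,0,0],"travel": [0,0,0],"gripper": -1},
])

```text
clock: 40.08
tool_pos: [0.5617, 0.1047, 0.0688]
eef_rot: [0.999, 0.036, -0.0, 0.001]
contact_force: [0.7, -5.5, 1.2]
opening: 0.157
```

Request:
play_rows([
  {"delta_rot": [0,0,-0.03],"travel": [0,0.012,0],"gripper": -1},
  {"delta_rot": [0,0,-0.07],"travel": [0,0.012,0],"gripper": -1},
  {"delta_rot": [0,0,-0.11],"travel": [0,0.012,0],"gripper": -1},
  {"delta_rot": [0,0,-0.15],"travel": [0,0.012,0],"gripper": -1},
  {"delta_rot": [0,0,-0.19],"travel": [0,0.012,0],"gripper": -1},
  {"delta_rot": [0,0,-0.23],"travel": [0,0.012,0],"gripper": -1},
  {"delta_rot": [0,0,-0.27],"travel": [0,0.012,0],"gripper": -1},
  {"delta_rot": [0,0,-0.31],"travel": [0,0.012,0],"gripper": -1},
  {"delta_rot": [0,0,-0.35],"travel": [0,0.012,0],"gripper": -1},
  {"delta_rot": [0,0,-0.39],"travel": [0,0.012,0],"gripper": -1},
  {"delta_rot": [0,0,-0.43],"travel": [0,0.012,0],"gripper": -1},
  {"delta_rot": [0,0,-0.43],"travel": [0,0.012,0],"gripper": -1},
])

```text
clock: 41.58
tool_pos: [0.5613, 0.1052, 0.0689]
eef_rot: [0.757, 0.653, -0.0, -0.001]
contact_force: [-1.2, -0.3, 0.7]
opening: 0.156
```

```bash
python3 -c "
from h import *
p,M,st=tool();print(p,ydeg(),st['contact_force'],st['moment'],st['opening'],st['q'])"
```

```text
[0.56129318 0.10519834 0.06887791] -8.456860188017984 [-1.23803137 -0.31907372  0.74744602] [-0.26520601  0.12971269  0.01460806] 0.15616678305972487 [-0.04103372  0.89218919 -0.38867422  1.84474212  0.62207734  0.52909838
 -0.99474056]
```

Request:
play_rows([
  {"delta_rot": [0,0,-0.03],"travel": [0,0,0],"gripper": -1},
  {"delta_rot": [0,0,-0.06],"travel": [0,0,0],"gripper": -1},
  {"delta_rot": [0,0,-0.09],"travel": [0,0,0],"gripper": -1},
  {"delta_rot": [0,0,-0.12],"travel": [0,0,0],"gripper": -1},
  {"delta_rot": [0,0,-0.15],"travel": [0,0,0],"gripper": -1},
  {"delta_rot": [0,0,-0.18],"travel": [0,0,0],"gripper": -1},
  {"delta_rot": [0,0,-0.21],"travel": [0,0,0],"gripper": -1},
  {"delta_rot": [0,0,-0.21],"travel": [0,0,0],"gripper": -1},
])

```text
clock: 42.58
tool_pos: [0.561, 0.105, 0.0688]
eef_rot: [0.506, 0.862, -0.0, -0.001]
contact_force: [-3.1, -0.7, 1.2]
opening: 0.162
```

```bash
python3 -c "
from h import *
p,M,st=tool();print(p,ydeg(),st['contact_force'],st['moment'],st['opening'],st['q'])"
```

```text
[0.56103698 0.10501675 0.06884029] 29.17066708210029 [-3.09432669 -0.69164668  1.22496265] [-0.22783508  0.44023732 -0.50807542] 0.16216312614156123 [ 0.05250257  0.92385252 -0.55810243  1.83981998  0.80876225  0.62258914
 -0.50417051]
```

Request:
play_rows([
  {"delta_rot": [0,0,0],"travel": [0,0,0],"gripper": 1},
  {"delta_rot": [0,0,0],"travel": [0,0,0],"gripper": 1},
  {"delta_rot": [0,0,0],"travel": [0,0,0],"gripper": 1},
  {"delta_rot": [0,0,0],"travel": [0,0,-0.2],"gripper": 1},
  {"delta_rot": [0,0,0],"travel": [0,0,-0.6],"gripper": 1},
  {"delta_rot": [0,0,0],"travel": [0,0,-1],"gripper": 1},
  {"delta_rot": [0,0,0],"travel": [0,0,-1],"gripper": 1},
  {"delta_rot": [0,0,0],"travel": [0,0,-1],"gripper": 1},
])

```text
clock: 43.58
tool_pos: [0.5616, 0.1043, 0.2186]
eef_rot: [0.505, 0.863, -0.0, 0.0]
contact_force: [-0.3, 0.0, -0.3]
opening: 1.0
```

```bash
python3 - <<'E'
from h import *
p,M,st=tool();print(p,ydeg(),st['clock'])
s=viewer.snapshot("wrist"); save(s,"w10.png"); P,_=allpts(s); t=P[(P[:,2]>.09)&(P[:,2]<.115)&(np.hypot(P[:,0]-.561,P[:,1]-.107)<.05)]
x,l,w,a=rect(t[:,:2]); print(x,l,w,a,"cam",np.radians((a-4.2)%180))
jigfit(s,.04,.09,.046,.06);jigfit(s,.094,.134,.046,.06)
s=viewer.snapshot("scene"); save(s,"s10.png")
E
python3 -c "
import cv2
a=cv2.imread('pics/s10.png')[130:370,100:500]; cv2.imwrite('pics/s10c.png',cv2.resize(a,(800,480),interpolation=2))"
```

```text
[0.5615735  0.10432154 0.21855198] 29.386080742124403 43.575
[560. 107.] 55.0 12.0 -70.5 cam 1.837831702350029
jig obj 1351 (array([ 3.2, 49.1]), 61.3, 27.1, 23.3) 0.05770090555208013
jig obj 0 None None
```

View pics/w10.png

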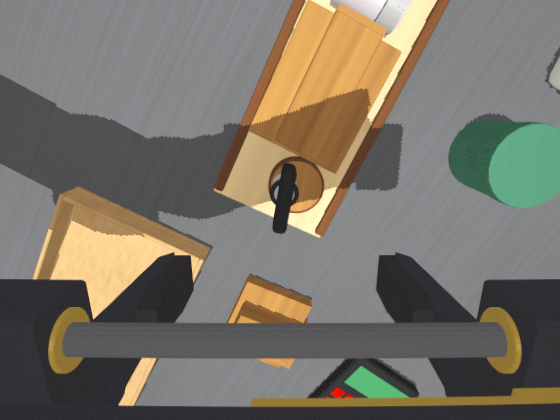

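View pics/s10c.png

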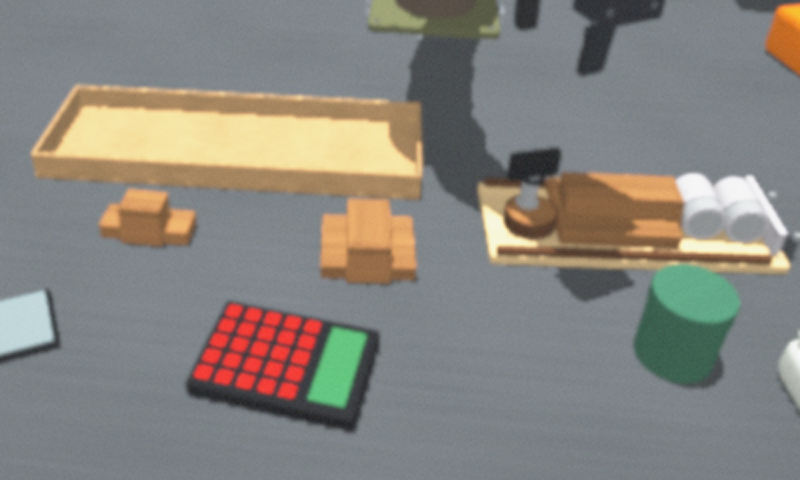

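The cam reads 1.84, so the bar slipped about 8° in the jaws. I will take a fresh grip, aligned and firmer, and turn further.

Request:
play_rows([
  {"delta_rot": [0,0,0.055],"travel": [0,0,0.3],"gripper": 1},
  {"delta_rot": [0,0,0.055],"travel": [0,0,0.6],"gripper": 1},
  {"delta_rot": [0,0,0.055],"travel": [0,0,0.9],"gripper": 1},
  {"delta_rot": [0,0,0.055],"travel": [0,0,1],"gripper": 0.2},
  {"delta_rot": [0,0,0.055],"travel": [0,0,1],"gripper": -1},
  {"delta_rot": [0,0,0.055],"travel": [0,0,1],"gripper": -1},
  {"delta_rot": [0,0,0.055],"travel": [0,0,1],"gripper": -1},
  {"delta_rot": [0,0,0.055],"travel": [0,0,1],"gripper": -1},
  {"delta_rot": [0,0,0.055],"travel": [0,0,1],"gripper": -1},
  {"delta_rot": [0,0,0.055],"travel": [0,0,1],"gripper": -1},
  {"delta_rot": [0,0,0.055],"travel": [0,0,1],"gripper": -1},
  {"delta_rot": [0,0,0.055],"travel": [0,0,1],"gripper": -1},
], force=60)

```text
clock: 45.18
tool_pos: [0.5612, 0.1046, 0.0689]
eef_rot: [0.577, 0.817, -0.001, -0.0]
contact_force: [-2.5, -0.6, 4.0]
opening: 0.145
```

Request:
play_rows([
  {"delta_rot": [0,0,0],"travel": [0,0,0],"gripper": -1},
  {"delta_rot": [0,0,0],"travel": [0,0,0],"gripper": -1},
  {"delta_rot": [0,0,0],"travel": [0,0,0],"gripper": -1},
])

```text
clock: 45.55
tool_pos: [0.5611, 0.1044, 0.0695]
eef_rot: [0.577, 0.817, -0.001, 0.0]
contact_force: [-3.2, -0.6, 9.1]
opening: 0.132
```

Request:
play_rows([
  {"delta_rot": [0,0,-0.02],"travel": [0,0,0],"gripper": -1},
  {"delta_rot": [0,0,-0.04],"travel": [0,0,0],"gripper": -1},
  {"delta_rot": [0,0,-0.06],"travel": [0,0,0],"gripper": -1},
  {"delta_rot": [0,0,-0.075],"travel": [0,0,0],"gripper": -1},
  {"delta_rot": [0,0,-0.075],"travel": [0,0,0],"gripper": -1},
])

```text
clock: 46.18
tool_pos: [0.5612, 0.1043, 0.0696]
eef_rot: [0.478, 0.878, -0.001, -0.0]
contact_force: [-4.1, -1.5, 8.8]
opening: 0.124
```

```bash
python3 -c "
from h import *
p,M,st=tool();print(p,ydeg(),st['contact_force'],st['moment'],st['opening'])"
```

```text
[0.56122038 0.10426083 0.06957082] 32.85626195533512 [-4.09764565 -1.45400295  8.76607564] [-0.60927875  0.94909898 -0.66409285] 0.12397010976223094
```

Request:
play_rows([
  {"delta_rot": [0,0,0],"travel": [0,0,0],"gripper": 1},
  {"delta_rot": [0,0,0],"travel": [0,0,0],"gripper": 1},
  {"delta_rot": [0,0,0],"travel": [0,0,0],"gripper": 1},
  {"delta_rot": [0,0,0],"travel": [0,0,0],"gripper": 1},
  {"delta_rot": [0,0,0],"travel": [0,0,-0.2],"gripper": 1},
  {"delta_rot": [0,0,0],"travel": [0,0,-0.6],"gripper": 1},
  {"delta_rot": [0,0,0],"travel": [0,0,-1],"gripper": 1},
  {"delta_rot": [0,0,0],"travel": [0,0,-1],"gripper": 1},
  {"delta_rot": [0,0,0],"travel": [0,0,-1],"gripper": 1},
])

```text
clock: 47.3
tool_pos: [0.5611, 0.104, 0.2181]
eef_rot: [0.477, 0.879, -0.001, -0.0]
contact_force: [0.2, 0.3, 0.4]
opening: 0.997
```

```bash
python3 - <<'E'
from h import *
p,M,st=tool();print(p,ydeg(),st['clock'])
s=viewer.snapshot("wrist"); save(s,"w11.png"); P,_=allpts(s); t=P[(P[:,2]>.09)&(P[:,2]<.115)&(np.hypot(P[:,0]-.561,P[:,1]-.107)<.05)]
x,l,w,a=rect(t[:,:2]); print(x,l,w,a,"cam",np.radians((a-4.2)%180))
s=viewer.snapshot("top"); P,_=allpts(s);q=(P[:,:2]-J)@Rj
for b in ((.04,.09),(.094,.14)): jigfit(s,*b,.046,.06)
go(*(j2w(0,.04)),.219,29)
E
```

```text
[0.56113959 0.10399035 0.21805747] 32.99195986354746 47.3
[560.1 106.5] 56.2 12.0 -64.6 cam 1.9408061282176945
jig obj 106 (array([-8.7, 72.7]), 44.2, 33.1, 0.5) 0.0597382220408631
jig obj 294 (array([ -6.8, 117.2]), 77.9, 43.2, -1.2) 0.05945330695633211
travel [ 0.903  0.498 -0.014] rot [-0.0012 -0.0001  0.0223] rows>= 3
```

Request:
play_rows([
  {"delta_rot": [0,0,0],"travel": [0.45,0.25,-0.1],"gripper": 1},
  {"delta_rot": [0,0,0],"travel": [0.9,0.5,-0.2],"gripper": 1},
  {"delta_rot": [0,0,0],"travel": [0.9,0.5,-0.2],"gripper": 1},
  {"delta_rot": [0,0,0],"travel": [0.9,0.5,-0.2],"gripper": 1},
  {"delta_rot": [0,0,0],"travel": [0.9,0.5,-0.2],"gripper": 1},
  {"delta_rot": [0,0,0],"travel": [0.9,0.5,-0.2],"gripper": 1},
])

```text
clock: 48.15
tool_pos: [0.5515, 0.2565, 0.2478]
eef_rot: [0.478, 0.878, -0.001, 0.0]
contact_force: [-0.3, 0.1, -0.2]
opening: 1.004
```

```bash
python3 - <<'E'
from h import *
p,M,st=tool();print(p,ydeg(),st['clock'])
s=viewer.snapshot("wrist"); save(s,"w12.png"); 
for b in ((.04,.094),(.095,.138)): jigfit(s,*b,.046,.06)
P,_=allpts(s);q=(P[:,:2]-J)@Rj;m=(P[:,2]>.036)&(P[:,2]<.05)&(abs(q[:,0])<.05)&(q[:,1]>.13)&(q[:,1]<.17);print("stop",np.percentile(q[m,1],[2,10,50]))
t=P[(P[:,2]>.09)&(P[:,2]<.115)&(np.hypot(P[:,0]-.561,P[:,1]-.107)<.05)]; print(len(t), rect(t[:,:2]) if len(t)>9 else 0)
E
```

```text
[0.55147869 0.25646458 0.24782331] 32.861341562323595 48.15
jig obj 2603 (array([-2.9, 66. ]), 59.9, 51.9, -0.0) 0.057942560634446694
jig obj 2277 (array([1.000e-01, 1.168e+02]), 60.1, 36.4, -0.3) 0.05732779905046287
stop [0.13111027 0.13347373 0.14208098]
363 (array([554.7, 117.5]), 31.5, 12.3, -65.0)
```

View pics/w12.png

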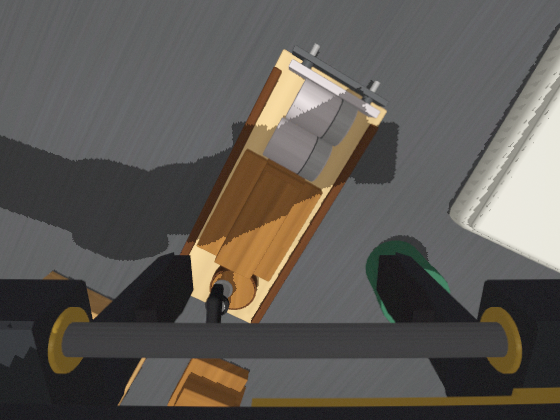

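```bash
python3 -c "
from h import *
print(r.finish_job())"
```

```text
the job is handed in; nothing more can be done
None
```

The job is done and handed in, at about 48 s on the robot's clock. It reports no verdict.

**What I did**
1. I turned the cam back from about 1.95 rad to 0.
2. I laid both tins (only two were in the carton) on their sides against the stop.
3. I set the long chock nose first against the row.
4. I turned the cam up again. In the first grip the handle slipped and the cam reached only 1.84 rad, so I regripped with 60 N.

**Last checks**
- **Cam:** it read 1.94 rad, past the 1.9 where it bears firmly. In a second, partial view the handle lay at the same angle.
- **Row:** the end tin had moved from y 112.5 mm to 116.8 mm, so the stop is pressed in by about 4 mm.
- **Surroundings:** the last overall view, before the regrip, showed the other two chocks outside the jig and the caddy and calculator where they started. I took no overall picture after that.

**What did not agree**
- **Second tin:** the last close measurement merged the second tin with the chock. Its place (about 73 mm) comes only from a coarser top view.
- **Stop face:** its position did not measure cleanly in the last picture, so the 4 mm comes from the tin's movement.

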